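# Bolt the shard chute and rack the running rods

## Task

Close the glass-cutting table for the night: push the shard chute's shutter fully shut, then take the drop bolt from its stand, put it down through the bristle slot in the chute's hood and feel along the hidden keeper until it finds the hole, and sink it fully home with its shoulder on the hood. Press every running rod lying on the table down past the sprung jaw of a free clip in the rack until it sits at the bottom of both forks, and leave the other things on the table alone.

Things in the scene. Friction and masses are not known exactly. Their poses are not given: they have to be found in the camera images.
- chute: Fixed wooden chute head, far right. Origin on the table below the middle of the slot in its hood; x from the robot's side towards the bucket, y along the slot, z up. The hood is a flat board 64 mm (x) by 222 mm (y), 12 mm thick, its top 85 mm above the table. Beyond it, at x = 32 to 112 mm, is the chute's mouth, which the shutter covers when shut.
- slot (a point): Middle of the slot in the hood, on the hood's top, 85 mm above the table, axes as chute. The slot is 80 mm long in y (-40 to +40 mm) and 20 mm wide. A dark bristle seal in it hides what is below and gives no resistance. While the shutter is open by more than 10 mm its panel, 22 mm below the hood's top, bars the slot.
- keeper_face (a point): Point 40 mm straight below the slot's middle, on the flat top of the fixed hidden steel keeper (45 mm above the table), axes as chute. The keeper has one hole straight down, 24 mm in x by 18 mm in y, 45 mm deep, centred on the slot's line (x = 0) but anywhere from y = -30 to +30 mm: it cannot be seen and must be felt for with the bolt.
- shutter (a joint): How far the chute's plywood shutter is open, in m: 0 = fully shut (against its stop, pushed in the chute's +x), 0.06 = fully open (drawn to the robot's side, -x). It starts 36 to 60 mm open and stays where it is left; about 3 N of friction.
- shutter_handle (a point): Middle of the top of the shutter's upright dark-wood handle bar: 22 mm thick (x), 90 mm wide (y), 50 mm high; top 113 mm above the table, foot on the shutter plate (top 63 mm above the table). Axes as chute. When shut it stands 78 mm on the robot's side of the slot's middle.
- bolt: Loose drop bolt, 0.15 to 0.24 kg, upright in its stand: square wooden head 26 x 26 mm, 60 mm high, over a steel shank 14 mm in diameter and 75 mm long, tip tapered to 8 mm over the last 6 mm. Origin: middle of the head's underside (the shoulder); z up, x and y square to the head. Home: shoulder on the hood. Tip on the keeper outside the hole: shoulder 35 mm above the hood.
- rack: Fixed clip rack, left: base 270 mm (x) by 150 mm (y), 12 mm thick, with four fork clips 62 mm apart in x. Origin on the table in its middle; x across the clips, y along the clipped rods. Each clip: two iron forks 12 mm thick at y = +-55 mm (between them nothing above 30 mm), seat 52 mm above the table, fixed prong on the -x side, 103 mm high, lip flared.
- clip0 (a point): Where a rod's middle lies when fully seated in clip 0 (nearest the robot): 60 mm above the table, axes as rack.
- jaw0 (a joint): Brass jaw of clip 0 (the other clips have the same), on the +x side of its forks, hinged 24 mm above the table along the rack's y: 0 rad = shut, positive = swung out to +x; a spring shuts it. Its sloping noses, 72 to 97 mm high, close most of each fork's mouth. A rod pressed straight down over the clip's middle pushes them aside (10 to 20 N, 0.1 rad) and drops under them.
- clip1 (a point): Where a rod's middle lies when fully seated in clip 1 (the second): 60 mm above the table, axes as rack.
- clip2 (a point): Where a rod's middle lies when fully seated in clip 2 (the third): 60 mm above the table, axes as rack.
- clip3 (a point): Where a rod's middle lies when fully seated in clip 3 (farthest): 60 mm above the table, axes as rack.
- stand: Fixed dark wooden block 50 x 50 mm, 80 mm high, with a 20 mm square hole through it in which the bolt stands, its shoulder on the block's top. Origin on the table under the hole.
- rod0: Loose steel running rod (for snapping scored glass), 0.16 kg: 16 mm diameter, 180 mm long, with a square brass ferrule 24 x 24 mm, 15 mm long, on each end that keeps it from rolling; bare between the ferrules for 150 mm. Origin at its middle, on the axis (12 mm above the table when lying); x along the rod. Three or four are present; the rods are alike and any clip will do.
- rod1: Loose steel running rod (for snapping scored glass), 0.16 kg: 16 mm diameter, 180 mm long, with a square brass ferrule 24 x 24 mm, 15 mm long, on each end that keeps it from rolling; bare between the ferrules for 150 mm. Origin at its middle, on the axis (12 mm above the table when lying); x along the rod. Three or four are present; the rods are alike and any clip will do.
- rod2: Loose steel running rod (for snapping scored glass), 0.16 kg: 16 mm diameter, 180 mm long, with a square brass ferrule 24 x 24 mm, 15 mm long, on each end that keeps it from rolling; bare between the ferrules for 150 mm. Origin at its middle, on the axis (12 mm above the table when lying); x along the rod. Three or four are present; the rods are alike and any clip will do.
- rod3: Loose steel running rod (for snapping scored glass), 0.16 kg: 16 mm diameter, 180 mm long, with a square brass ferrule 24 x 24 mm, 15 mm long, on each end that keeps it from rolling; bare between the ferrules for 150 mm. Origin at its middle, on the axis (12 mm above the table when lying); x along the rod. Three or four are present; the rods are alike and any clip will do.
- offcut: Bystander, to be left alone: streaky purple glass offcut, 110 x 55 x 4 mm, flat on the table. Origin under its middle.
- bevel: Bystander, to be left alone: white opal glass bevel, 75 x 55 x 7 mm, flat on the table. Origin under its middle.
- pliers: Bystander, to be left alone: black glass pliers with brass bands, 155 mm long, 14 mm high. Origin under its middle.
- stretcher: Bystander, to be left alone: black cast-iron lead stretcher, 160 x 60 mm, 90 mm high. Origin under its middle.
- oil: Bystander, to be left alone: amber jar of cutting oil, 48 mm across, 90 mm high. Origin under its middle.
- cutter: Bystander, to be left alone: glass cutter with wooden handle, 130 mm long, 16 mm high. Origin under its middle.
- spool: Bystander, to be left alone: grey metal ring-shaped spool, 70 mm across, 30 mm high. Origin under its middle.
Not all that is in view belongs to the job. What is shaped like the bolt but red is not meant.

How it is judged:
By the outcome, as a careful person would: the job done as asked, in the order asked, and still so for the second after the job is handed in, with the robot touching nothing.
Of rod0, rod1, rod2, rod3 only 3 to 4 are there at a start; the rules pass over those that are not, and their reading is None.
At some moment in a run one of rod0, rod1, rod2, rod3 may be knocked a few centimetres aside while the robot is not near it.
It also fails if it takes over 208 s, if anything falls off the work surface, if the arm or the gripper's body presses on something with over 40 N, if the wrist force passes 120 N, or if a joint passes its speed limit or range.

## Robot

A 6-joint arm with a two-finger parallel gripper is mounted at the origin on the work surface. World frame = base frame: x ahead of the robot, y to its left, z up, the work surface at z = 0. Lengths are in m, angles in rad, forces in N, time in s.
With the tool pointing down it reaches from about 0.375 to 0.925 m from the base axis. Payload 5.7 kg.
Tool frame: the origin (TCP) lies midway between the tips of the shut fingers; the grasp point (between the pads) lies robot.tcp_to_grasp behind it (robot.tcp_to_grasp is the distance from the TCP to the grasp point, in m); z points along the fingers, y is the line along which they close (so a half turn about z gives the same grasp; the last joint's range is limited). The gripper opens to 85 mm and grips with 20 to 120 N. Pads are 22 mm wide; open, the fingers measure 114 mm over their backs; the gripper's body (76 mm by 85 mm) begins 54 mm behind the grasp point. The pads swing forward as they close: fully open they stand 13 mm farther back than shut.
Start: joints at [1.103, 0.359, 1.51, -0, 1.272, -0.115], TCP at [0.207, 0.563, 0.231] pointing down, gripper open.
Joint ranges: [-2.97, 2.97], [-1.01, 2.36], [0.21, 2.38], [-0.96, 4.11], [0.2, 2.71], [-2.98, 2.98]. Speed limits (rad/s): [2.39, 2.39, 3.14, 3.14, 3.14, 3.14].

## Interface

Orientations are given as a 3x3 rotation matrix whose columns are the frame's x, y, z axes.
In Python, from cell import monitor, get_image, robot gives the robot as it stands.
- The arm moves only by the tool step_arm, never from a script. Its argument "series" is a list of rows, each an object with "delta_pos": the shift along the tool's x, y, z as a fraction of full scale, a list of three; "turn": the turn about the tool's z as a fraction of full scale; "claw": the closure, from 0 (fully open) to 1 (shut). A call has 1 to 12 rows; each row shifts and turns the commanded pose from where the row before left it, along the tool's axes as they then stand; what a row does not reach is not made up. Full scale, the value 1, is 0.5 m for a shift and 0.5 rad for a turn. A row lasts 1/8 s, in which the tool goes at most 62.5 mm and 10.7 degrees, less where a joint would pass 70% of its speed; a pose out of reach is approached as far as the arm can. A call with a number of a shift or a turn outside -1 to 1 is refused whole. A call with a gripper value outside its range is refused whole. The fingers move at their own pace and stop on an object; "newtons" is the grip in N (left out, the last holds). Time passes only in rows, so rows that do not move let the fingers close. It gives the time, the measured TCP pose, the force, the opening and the grip force at its end, in the units of the state.
- monitor.sense(): the state, without advancing time (a new reading comes with each control period).
- get_image(name): name is "side" or "top" or "wrist"; returns a dict with "frame" (420x560x3 uint8, blue, green, red), "camera_matrix" (3x3 intrinsics, pixels), "R" (3x3) and "t" (3): a world point X has camera coordinates R X + t. Camera axes: x right, y down, z forward; pixel columns grow to the right and rows downward; lengths in m; the calibration is good to about 2 mm. A picture is of the moment at which its call begins. There is no depth.
- robot.job_done(): hands the job in; it is judged then, once.
The state is a dict: "time": time; "joint_positions": joint angles; "joint_vel": joint speeds; "joint_efforts": joint torques, N m; "position": TCP position; "tool_rot": TCP orientation; "wrist_force": force on the tool from outside, world axes, zero at the start; "ft_torque": the same for the moment, N m; "grip_width": finger opening in m; "grasp_force": force on a finger pad.
Only numpy, scipy, OpenCV 4.12 (cv2) and the standard library are available. Lean on these libraries where they do the work, as an engineer would, in place of code of your own. Each camera call takes 0.05 s, during which the arm holds its last target. There are 200 camera calls.

## Working session

There is one attempt and no reset: what is moved stays moved. The work goes in short steps, Python scripts to look and compute and a tool call to move; the robot and the scene stay as the last step left them, time stands still between calls to the robot, and variables do not carry over. Pictures are saved under pics/ and viewed, at most 14 in all, crops included, and the job is handed in when it is done.

Besides the shell and the picture viewer there is one more tool, called after ">>>" as a command line: name --argument value ..., lists and objects as JSON in quotes. step_arm: Moves the arm, as the interface text tells. Its arguments: {"type":"object","properties":{"series":{"type":"array"},"newtons":{"type":"number"}},"required":["series"]}

```bash
mkdir -p pics; ls
cat > h.py <<'E'
import numpy as np, cv2, json
from cell import monitor, get_image, robot
def snap(name, tag):
    d=get_image(name); cv2.imwrite(f'pics/{tag}.png', d['frame'])
    np.savez(f'pics/{tag}.npz', K=d['camera_matrix'],R=d['R'],t=d['t'],f=d['frame']); return d
def load(tag): return np.load(f'pics/{tag}.npz')
def ray(d,u,v,z):
    "pixel -> world point at height z"
    K,R,t=[np.array(d[k]) for k in ('K','R','t')]
    c=-R.T@t; w=R.T@np.linalg.solve(K,[u,v,1.]); return c+w*(z-c[2])/w[2]
def proj(d,X):
    p=np.array(d['K'])@(np.array(d['R'])@np.array(X)+np.array(d['t'])); return p[:2]/p[2]
E
python3 - <<'E'
from h import *
for n in('top','side'):
    snap(n,n+'0'); d=load(n+'0'); print(n,-d['R'].T@d['t'],d['K'][0,0])
    cv2.imwrite(f'pics/{n}0b.png',cv2.resize(d['f'],(800,600),interpolation=cv2.INTER_CUBIC))
print(monitor.sense()); print(robot.tcp_to_grasp)
E
```

```text
pics
top [ 0.44533698 -0.0151692   1.54040203] 513.840121068027
side [ 0.09801053 -0.60918657  0.80949025] 390.0277890344086
{'time': 0.1, 'joint_positions': array([ 1.10291302e+00,  3.59432711e-01,  1.51133039e+00,  2.93590024e-06,
        1.27251370e+00, -1.15091038e-01]), 'joint_vel': array([ 0.00151976, -0.00441439, -0.00058802, -0.00224606,  0.00151643,
       -0.00052237]), 'joint_efforts': array([ 1.74783813e-04, -5.28655100e+01, -2.79350227e+01,  1.69021661e-05,
        5.03301897e-03,  1.21977828e-05]), 'position': array([0.20703151, 0.56248979, 0.23053545]), 'tool_rot': array([[-9.38411214e-01,  3.45519628e-01, -7.62052484e-04],
       [ 3.45520412e-01,  9.38410032e-01, -1.50187898e-03],
       [ 1.96189031e-04, -1.67268476e-03, -9.99998582e-01]]), 'wrist_force': array([-0.6353096 , -0.3988973 ,  0.17755493]), 'ft_torque': array([-0.01107453,  0.00712761, -0.02010545]), 'grasp_force': 0.0, 'grip_width': 0.08546636039270852}
0.0187
```

View pics/top0b.png

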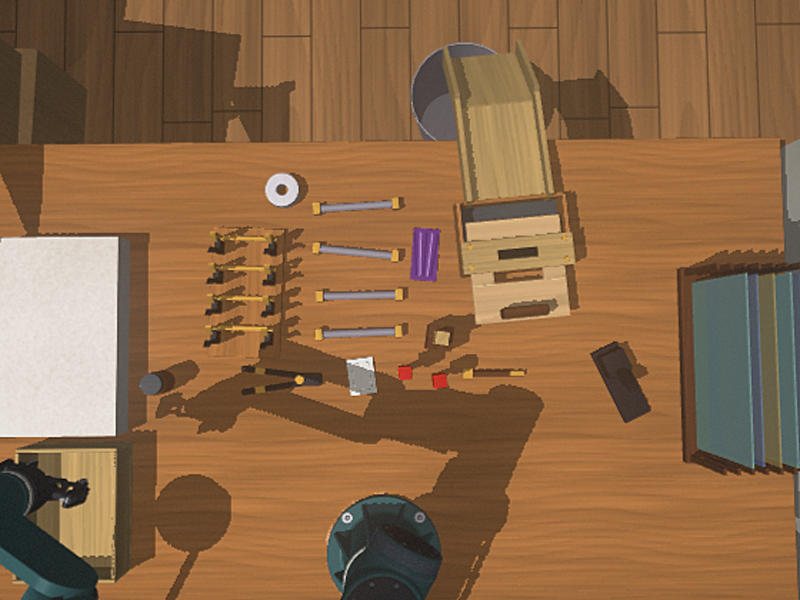

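View pics/side0b.png

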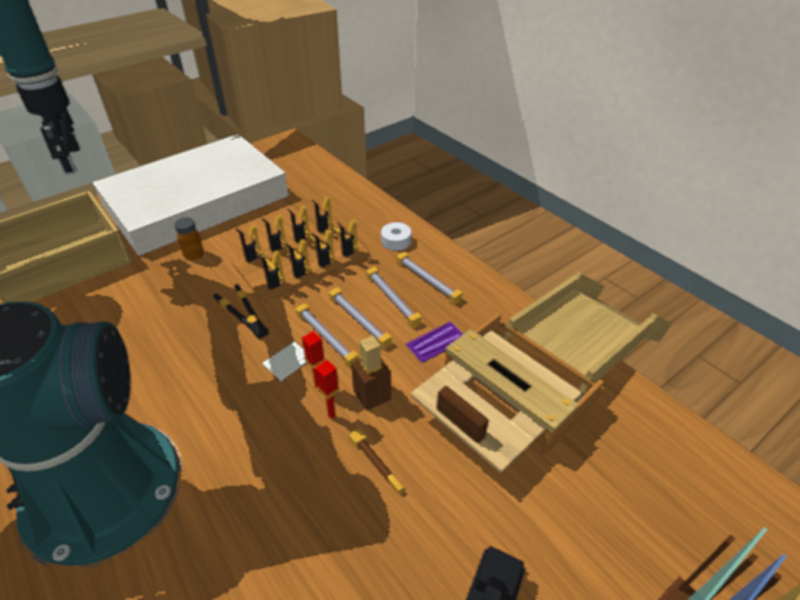

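Run:
```python
from h import *
f=load('top0')['f']
def crop(u0,u1,v0,v1,s,n):
    c=cv2.resize(f[v0:v1,u0:u1],None,fx=s,fy=s,interpolation=cv2.INTER_CUBIC)
    for u in range((u0+9)//10*10,u1,10): cv2.line(c,((u-u0)*s,0),((u-u0)*s,4 if u%50 else 14),(0,255,0),1)
    for v in range((v0+9)//10*10,v1,10): cv2.line(c,(0,(v-v0)*s),(4 if v%50 else 14,(v-v0)*s),(0,255,0),1)
    cv2.imwrite(f'pics/{n}.png',c)
crop(140,290,130,248,5,'c1'); crop(278,412,130,270,4,'c2')
```

```text
(no output)
```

View pics/c1.png

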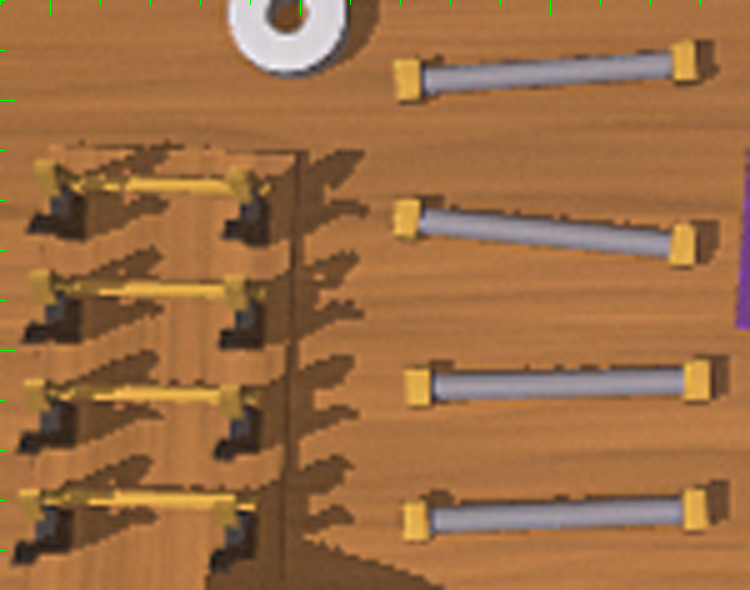

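View pics/c2.png

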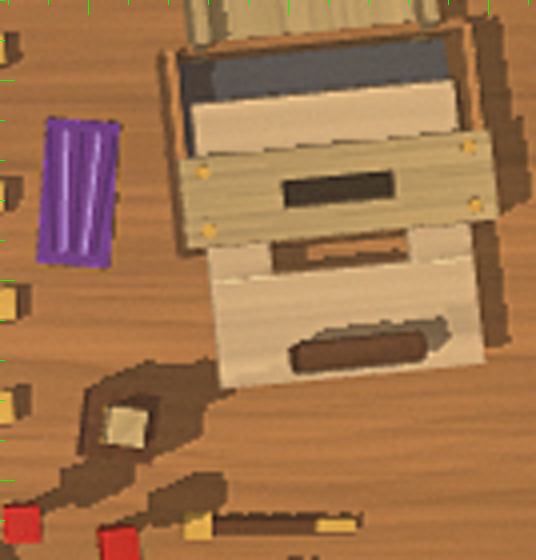

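Run:
```python
from h import *
d=load('top0')
def P1(u,v,z): return ray(d,140+(u+.5)/5-.5,130+(v+.5)/5-.5,z)
def P2(u,v,z): return ray(d,278+(u+.5)/4-.5,130+(v+.5)/4-.5,z)
for n,a,b in (('A',(407,80),(685,61)),('B',(407,218),(683,244)),('C',(418,387),(697,381)),('D',(416,521),(695,510))):
    p,q=P1(*a,.024),P1(*b,.024); print(n,((p+q)/2)[:2].round(4),'L',np.linalg.norm(p-q).round(4),'ang(from +y, toward +x)',np.degrees(np.arctan2((q-p)[0],-(q-p)[1])).round(2))
print('rack base TR,BR',P1(298,152,.012)[:2],P1(283,578,.012)[:2])
print('TL',P1(45,148,.012)[:2])
for p in((48,205),(243,205),(45,310),(240,310),(42,415),(237,420),(40,520),(235,530)): print('fork~z.1',P1(*p,.09)[:2].round(3))
s=[P2(*p,.085)[:2] for p in((283,182),(391,171),(394,197),(286,207))]; print('slot',np.mean(s,0),np.linalg.norm(s[0]-s[1]),np.linalg.norm(s[1]-s[2]),[np.degrees(np.arctan2((a-b)[0],(a-b)[1])) for a,b in((s[0],s[1]),(s[3],s[2]))])
h=[P2(*p,.085)[:2] for p in((180,160),(490,132),(498,217),(186,250))];print('hood',np.mean(h,0),np.linalg.norm(h[0]-h[1]),np.linalg.norm(h[1]-h[2]),[np.degrees(np.arctan2((a-b)[0],(a-b)[1])) for a,b in((h[0],h[1]),(h[3],h[2]))])
print('handle',[P2(*p,.113)[:2].round(4) for p in((290,347),(424,333),(428,357),(293,372))])
b=[P2(*p,.14)[:2].round(4) for p in((107,404),(152,411),(146,450),(103,443))];print('bolt',np.mean(b,0),b)
```

```text
A [0.7154 0.0521] L 0.1659 ang(from +y, toward +x) 3.41
B [0.6194 0.0534] L 0.1645 ang(from +y, toward +x) -5.92
C [0.5284 0.0465] L 0.165 ang(from +y, toward +x) 0.73
D [0.4508 0.0482] L 0.1646 ang(from +y, toward +x) 1.76
rack base TR,BR [0.6696588  0.20161966] [0.41519429 0.21066113]
TL [0.67346266 0.35337332]
fork~z.1 [0.629 0.333]
fork~z.1 [0.628 0.222]
fork~z.1 [0.569 0.334]
fork~z.1 [0.568 0.223]
fork~z.1 [0.51  0.335]
fork~z.1 [0.506 0.225]
fork~z.1 [0.451 0.336]
fork~z.1 [0.444 0.226]
slot [ 0.60619794 -0.27268502] 0.07725004354218502 0.018679146426327915 [np.float64(-5.324935718034287), np.float64(-4.796202470808931)]
hood [ 0.60587795 -0.2726907 ] 0.22165915384889207 0.06095557119096331 [np.float64(-4.669174012683573), np.float64(-5.54396810448878)]
handle [array([ 0.4934, -0.232 ]), array([ 0.5023, -0.3251]), array([ 0.4856, -0.3276]), array([ 0.476 , -0.2338])]
bolt [ 0.439025 -0.116175] [array([ 0.4548, -0.1028]), array([ 0.4497, -0.1333]), array([ 0.4233, -0.1289]), array([ 0.4283, -0.0997])]
```

```bash
cat >> h.py <<'E'
def plan(*wps, turn_rows=None):
    "wps: (x,y,z,psi_deg) psi = tool y axis angle from world x; print rows [n,dx,dy,dz,turn]"
    s=monitor.sense(); p=s['position'].copy(); R=s['tool_rot']; psi=np.degrees(np.arctan2(R[1,1],R[0,1]))
    print('at',p.round(4),'psi',psi.round(2),'F',s['wrist_force'].round(1),'w',round(s['grip_width'],4),'t',round(s['time'],1))
    for x,y,z,a in wps:
        dpsi=(a-psi+180)%360-180
        nt=int(np.ceil(abs(dpsi)/9)) if abs(dpsi)>.15 else 0
        if nt: print(f'  {nt} x turn {-np.radians(dpsi)/.5/nt:.4f}')
        psi=a; r=np.radians(a); D=np.array([x,y,z])-p; p=np.array([x,y,z],float)
        ty=np.array([np.cos(r),np.sin(r),0]); tz=np.array([0,0,-1.]); tx=np.cross(ty,tz)
        L=np.array([D@tx,D@ty,D@tz])/.5; n=max(1,int(np.ceil(np.linalg.norm(L)/.09)))
        print(f'  {n} x {(L/n).round(4).tolist()}   total {L.round(4).tolist()}')
E
python3 - <<'E'
from h import *
g=np.radians(5.1); cx=np.array([np.cos(g),np.sin(g)]); cy=np.array([-np.sin(g),np.cos(g)]); S=np.array([.606,-.2727])
def C(x,y=0): return S+x*cx+y*cy
a=C(-.117-.011-.06)
print(a, (np.array([.489,-.2796])-S)@cx,(np.array([.489,-.2796])-S)@cy)
plan((.207,.5625,.25,95.1),(.40,.35,.25,95.1),(.44,0,.25,95.1),(*a,.25,95.1),(*a,.092,95.1),(*C(-.078-.011-.018),.092,95.1))
E
```

```text
[ 0.41874428 -0.28941213] -0.11715017530143848 0.00352794938203933
at [0.207  0.5625 0.2305] psi 69.79 F [-0.6 -0.4  0.2] w 0.0855 t 0.1
  3 x turn -0.2945
  1 x [0.0001, 0.0, -0.0389]   total [0.0001, 0.0, -0.0389]
  7 x [-0.0495, -0.0654, 0.0]   total [-0.3467, -0.4576, 0.0]
  8 x [-0.0022, -0.088, 0.0]   total [-0.0175, -0.7043, 0.0]
  7 x [0.0134, -0.0818, 0.0]   total [0.0938, -0.5728, 0.0]
  4 x [0.0, 0.0, 0.079]   total [0.0, 0.0, 0.316]
  2 x [-0.081, -0.0, 0.0]   total [-0.162, -0.0, 0.0]
```

>>> step_arm --series '[{"delta_pos": [0, 0, -0.039], "turn": -0.2945, "claw": 1}, {"delta_pos": [0, 0, 0], "turn": -0.2945, "claw": 1}, {"delta_pos": [0, 0, 0], "turn": -0.2945, "claw": 1}, {"delta_pos": [-0.05, -0.065, 0], "turn": 0, "claw": 1}, {"delta_pos": [-0.05, -0.065, 0], "turn": 0, "claw": 1}, {"delta_pos": [-0.05, -0.065, 0], "turn": 0, "claw": 1}, {"delta_pos": [-0.05, -0.065, 0], "turn": 0, "claw": 1}, {"delta_pos": [-0.05, -0.065, 0], "turn": 0, "claw": 1}, {"delta_pos": [-0.05, -0.065, 0], "turn": 0, "claw": 1}, {"delta_pos": [-0.05, -0.065, 0], "turn": 0, "claw": 1}]'

```text
time: 1.35
position: [0.4024, 0.3507, 0.2505]
tool_rot: [[-0.996, -0.089, -0.001], [-0.089, 0.996, -0.0], [0.001, -0.0, -1.0]]
wrist_force: [0.3, -0.7, -0.3]
grip_width: -0.0003
grasp_force: 0.0
```

>>> step_arm --series '[{"delta_pos": [-0.002, -0.088, 0], "turn": 0, "claw": 1}, {"delta_pos": [-0.002, -0.088, 0], "turn": 0, "claw": 1}, {"delta_pos": [-0.002, -0.088, 0], "turn": 0, "claw": 1}, {"delta_pos": [-0.002, -0.088, 0], "turn": 0, "claw": 1}, {"delta_pos": [-0.002, -0.088, 0], "turn": 0, "claw": 1}, {"delta_pos": [-0.002, -0.088, 0], "turn": 0, "claw": 1}, {"delta_pos": [-0.002, -0.088, 0], "turn": 0, "claw": 1}, {"delta_pos": [-0.002, -0.088, 0], "turn": 0, "claw": 1}]'

```text
time: 2.35
position: [0.4408, 0.0007, 0.2506]
tool_rot: [[-0.996, -0.089, -0.0], [-0.089, 0.996, 0.0], [0.0, 0.0, -1.0]]
wrist_force: [1.0, 0.2, -0.1]
grip_width: 0.0003
grasp_force: 0.0
```

>>> step_arm --series '[{"delta_pos": [0.0134, -0.082, 0], "turn": 0, "claw": 1}, {"delta_pos": [0.0134, -0.082, 0], "turn": 0, "claw": 1}, {"delta_pos": [0.0134, -0.082, 0], "turn": 0, "claw": 1}, {"delta_pos": [0.0134, -0.082, 0], "turn": 0, "claw": 1}, {"delta_pos": [0.0134, -0.082, 0], "turn": 0, "claw": 1}, {"delta_pos": [0.0134, -0.082, 0], "turn": 0, "claw": 1}, {"delta_pos": [0.0134, -0.082, 0], "turn": 0, "claw": 1}]'

```text
time: 3.22
position: [0.4193, -0.2892, 0.2505]
tool_rot: [[-0.996, -0.089, -0.0], [-0.089, 0.996, 0.0], [0.0, 0.0, -1.0]]
wrist_force: [0.5, -0.5, 0.2]
grip_width: -0.0
grasp_force: 0.0
```

>>> step_arm --series '[{"delta_pos": [0, 0, 0.079], "turn": 0, "claw": 1}, {"delta_pos": [0, 0, 0.079], "turn": 0, "claw": 1}, {"delta_pos": [0, 0, 0.079], "turn": 0, "claw": 1}, {"delta_pos": [0, 0, 0.079], "turn": 0, "claw": 1}, {"delta_pos": [-0.04, 0, 0], "turn": 0, "claw": 1}, {"delta_pos": [-0.03, 0, 0], "turn": 0, "claw": 1}, {"delta_pos": [-0.02, 0, 0], "turn": 0, "claw": 1}, {"delta_pos": [-0.02, 0, 0], "turn": 0, "claw": 1}, {"delta_pos": [-0.02, 0, 0], "turn": 0, "claw": 1}, {"delta_pos": [-0.02, 0, 0], "turn": 0, "claw": 1}, {"delta_pos": [-0.01, 0, 0], "turn": 0, "claw": 1}]'

```text
time: 4.6
position: [0.5, -0.2807, 0.0929]
tool_rot: [[-0.996, -0.089, -0.0], [-0.089, 0.996, 0.0], [0.0, 0.0, -1.0]]
wrist_force: [-3.5, -0.4, 2.4]
grip_width: 0.0001
grasp_force: 1.6
```

>>> step_arm --series '[{"delta_pos": [-0.004, 0, 0], "turn": 0, "claw": 1}]'

```text
time: 4.72
position: [0.5017, -0.2806, 0.0927]
tool_rot: [[-0.996, -0.089, -0.0], [-0.089, 0.996, 0.0], [0.0, 0.0, -1.0]]
wrist_force: [-3.7, -1.0, 2.4]
grip_width: 0.0001
grasp_force: 1.6
```

>>> step_arm --series '[{"delta_pos": [-0.004, 0, 0], "turn": 0, "claw": 1}]'

```text
time: 4.85
position: [0.5033, -0.2804, 0.0927]
tool_rot: [[-0.996, -0.089, -0.001], [-0.089, 0.996, 0.0], [0.001, 0.0, -1.0]]
wrist_force: [-2.8, 0.5, 1.8]
grip_width: -0.0
grasp_force: 1.6
```

>>> step_arm --series '[{"delta_pos": [-0.004, 0, 0], "turn": 0, "claw": 1}]'

```text
time: 4.97
position: [0.5053, -0.2802, 0.0927]
tool_rot: [[-0.996, -0.089, -0.0], [-0.089, 0.996, 0.0], [0.0, 0.0, -1.0]]
wrist_force: [-2.9, -1.1, 2.0]
grip_width: -0.0002
grasp_force: 1.6
```

>>> step_arm --series '[{"delta_pos": [-0.004, 0, 0], "turn": 0, "claw": 1}]'

```text
time: 5.1
position: [0.5073, -0.28, 0.0927]
tool_rot: [[-0.996, -0.089, -0.0], [-0.089, 0.996, 0.0], [0.0, 0.0, -1.0]]
wrist_force: [-2.8, -0.7, 0.7]
grip_width: -0.0002
grasp_force: 1.6
```

>>> step_arm --series '[{"delta_pos": [-0.002, 0, 0], "turn": 0, "claw": 1}]'

```text
time: 5.22
position: [0.5073, -0.28, 0.0927]
tool_rot: [[-0.996, -0.089, -0.002], [-0.089, 0.996, 0.0], [0.002, 0.0, -1.0]]
wrist_force: [-8.6, -2.2, 4.7]
grip_width: 0.0
grasp_force: 4.2
```

>>> step_arm --series '[{"delta_pos": [-0.002, 0, 0], "turn": 0, "claw": 1}]'

```text
time: 5.35
position: [0.5074, -0.28, 0.0927]
tool_rot: [[-0.996, -0.09, -0.004], [-0.09, 0.996, 0.0], [0.004, 0.001, -1.0]]
wrist_force: [-10.5, -2.7, 7.6]
grip_width: -0.0002
grasp_force: 5.8
```

>>> step_arm --series '[{"delta_pos": [0.03, 0, 0], "turn": 0, "claw": 1}, {"delta_pos": [0.0, 0, -0.09], "turn": 0, "claw": 1}, {"delta_pos": [0, 0, -0.09], "turn": 0, "claw": 0.3}, {"delta_pos": [0, 0, -0.09], "turn": 0, "claw": 0}, {"delta_pos": [0, 0, -0.09], "turn": 0.23, "claw": 0}, {"delta_pos": [0, 0, -0.056], "turn": 0.22, "claw": 0}]'

```text
time: 6.1
position: [0.4955, -0.2817, 0.3035]
tool_rot: [[-0.99, 0.139, 0.004], [0.139, 0.99, -0.002], [-0.004, -0.001, -1.0]]
wrist_force: [0.0, -0.4, -0.7]
grip_width: 0.072
grasp_force: 0.0
```

Run:
```python
from h import *
plan((.439,-.118,.30,82.))
```

```text
at [ 0.4955 -0.2817  0.3035] psi 82.0 F [ 0.  -0.4 -0.7] w 0.072 t 6.1
  4 x [0.0393, 0.0771, 0.0017]   total [0.1574, 0.3085, 0.0069]
```

>>> step_arm --series '[{"delta_pos": [0.0393, 0.0771, 0.0017], "turn": 0, "claw": 0}, {"delta_pos": [0.0393, 0.0771, 0.0017], "turn": 0, "claw": 0}, {"delta_pos": [0.0393, 0.0771, 0.0017], "turn": 0, "claw": 0}, {"delta_pos": [0.0393, 0.0771, 0.0017], "turn": 0, "claw": 0}, {"delta_pos": [0, 0, 0], "turn": 0, "claw": 0}]'

```text
time: 6.72
position: [0.4363, -0.1153, 0.2973]
tool_rot: [[-0.991, 0.133, 0.001], [0.133, 0.991, 0.001], [-0.0, 0.001, -1.0]]
wrist_force: [-0.3, 0.2, 0.6]
grip_width: 0.0854
grasp_force: 0.0
```

Run:
```python
from h import *
snap('wrist','w1'); d=load('w1'); plan((.439,-.118,.30,82.))
print(-d['R'].T@d['t'],d['K'][0,0],proj(d,(.439,-.118,.14)),proj(d,(.439,-.118,.08)))
cv2.imwrite('pics/w1b.png',cv2.resize(d['f'],(800,600),interpolation=cv2.INTER_CUBIC))
```

```text
at [ 0.4374 -0.1169  0.2976] psi 82.32 F [-0.4 -0.4 -0.5] w 0.085 t 6.8
  1 x turn 0.0111
  1 x [-0.0035, -0.0017, -0.0049]   total [-0.0035, -0.0017, -0.0049]
[ 0.36927394 -0.10724776  0.43905927] 343.73944694290935 [284.97597843 190.8694774 ] [285.2037974  177.87470348]
```

View pics/w1b.png

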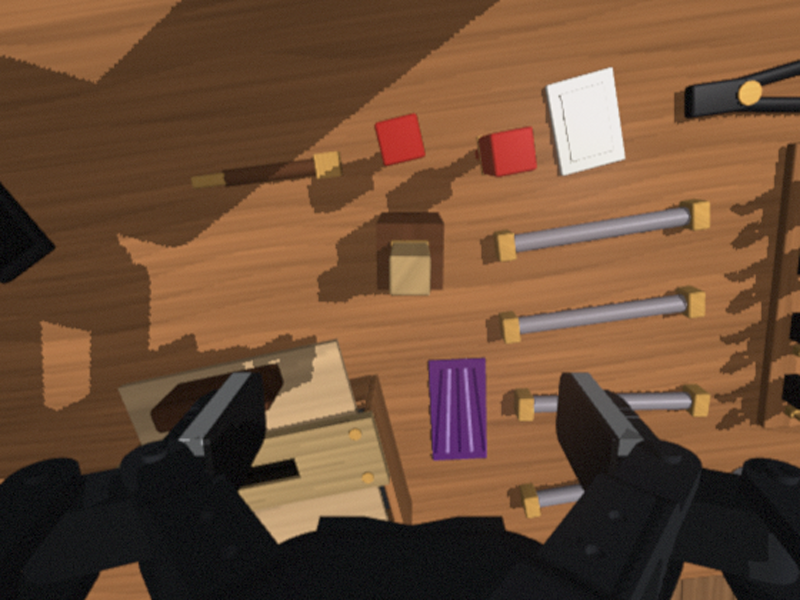

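Run:
```python
from h import *
d=load('w1'); q=lambda u,v,z: ray(d,(u+.5)*.7-.5,(v+.5)*.7-.5,z)
for p in((390,255),(431,255),(430,294),(390,294),(410.3,274.5)): print(q(*p,.14)[:2].round(4))
print('stand',[q(*p,.08)[:2].round(4) for p in((378,214),(442,214))])
print('sl',q(240,470,.085),)
B=q(410.3,274.5,.14); plan((B[0],B[1],.22,82.),(B[0],B[1],.102,82))
```

```text
[ 0.4263 -0.1271]
[ 0.4297 -0.1019]
[ 0.4545 -0.1056]
[ 0.4511 -0.1307]
[ 0.4403 -0.1163]
stand [array([ 0.4066, -0.1353]), array([ 0.4129, -0.0892])]
sl [ 0.60004589 -0.28087839  0.085     ]
at [ 0.4374 -0.1169  0.2976] psi 82.32 F [-0.4 -0.4 -0.5] w 0.085 t 6.8
  1 x turn 0.0111
  2 x [-0.0028, 0.001, 0.0776]   total [-0.0056, 0.0021, 0.1551]
  3 x [0.0, 0.0, 0.0787]   total [0.0, 0.0, 0.236]
```

>>> step_arm --series '[{"delta_pos": [-0.003, 0.001, 0.078], "turn": 0.011, "claw": 0}, {"delta_pos": [-0.003, 0.001, 0.078], "turn": 0, "claw": 0}, {"delta_pos": [0, 0, 0.08], "turn": 0, "claw": 0}, {"delta_pos": [0, 0, 0.08], "turn": 0, "claw": 0}, {"delta_pos": [0, 0, 0.08], "turn": 0, "claw": 0}, {"delta_pos": [0, 0, 0.01], "turn": 0, "claw": 0}, {"delta_pos": [0, 0, 0], "turn": 0, "claw": 1}, {"delta_pos": [0, 0, 0], "turn": 0, "claw": 1}, {"delta_pos": [0, 0, 0], "turn": 0, "claw": 1}, {"delta_pos": [0, 0, 0], "turn": 0, "claw": 1}, {"delta_pos": [0, 0, 0], "turn": 0, "claw": 1}]' --newtons 60

```text
time: 8.15
position: [0.4416, -0.1177, 0.0956]
tool_rot: [[-0.99, 0.141, 0.002], [0.141, 0.99, -0.001], [-0.002, -0.001, -1.0]]
wrist_force: [-1.1, 0.2, 6.4]
grip_width: 0.0252
grasp_force: 58.4
```

>>> step_arm --series '[{"delta_pos": [0, 0, -0.04], "turn": 0, "claw": 1}, {"delta_pos": [0, 0, -0.06], "turn": 0, "claw": 1}, {"delta_pos": [0, 0, -0.08], "turn": 0, "claw": 1}, {"delta_pos": [0, 0, -0.08], "turn": 0, "claw": 1}, {"delta_pos": [0, 0, 0], "turn": -0.23, "claw": 1}, {"delta_pos": [0, 0, 0], "turn": -0.23, "claw": 1}, {"delta_pos": [0, 0, 0], "turn": 0, "claw": 1}]'

```text
time: 9.02
position: [0.4404, -0.1171, 0.2246]
tool_rot: [[-0.996, -0.087, 0.0], [-0.087, 0.996, -0.0], [-0.0, -0.0, -1.0]]
wrist_force: [-1.1, -0.1, -1.9]
grip_width: 0.0255
grasp_force: 59.5
```

Run:
```python
from h import *
s=[(.606+.031*.0889,-.2727-.031*.996)]
plan((.606,-.2727,.2256,95.1),(.606,-.2727,.147,95.1))
print(s)
```

```text
at [ 0.4404 -0.1171  0.2246] psi 95.02 F [-1.1 -0.1 -1.9] w 0.0255 t 9.0
  6 x [-0.0504, -0.0566, -0.0003]   total [-0.3022, -0.3394, -0.0019]
  2 x [0.0, 0.0, 0.0786]   total [0.0, 0.0, 0.1572]
[(0.6087559, -0.303576)]
```

Run:
```python
from h import *
plan((.6085,-.3006,.225,95.1),(.6085,-.3006,.143,95.1))
```

```text
at [ 0.4404 -0.1171  0.2246] psi 95.02 F [-1.1 -0.1 -1.9] w 0.0255 t 9.0
  6 x [-0.0504, -0.0659, -0.0001]   total [-0.3023, -0.3955, -0.0007]
  2 x [0.0, 0.0, 0.082]   total [0.0, 0.0, 0.164]
```

>>> step_arm --series '[{"delta_pos": [-0.0504, -0.066, 0], "turn": 0, "claw": 1}, {"delta_pos": [-0.0504, -0.066, 0], "turn": 0, "claw": 1}, {"delta_pos": [-0.0504, -0.066, 0], "turn": 0, "claw": 1}, {"delta_pos": [-0.0504, -0.066, 0], "turn": 0, "claw": 1}, {"delta_pos": [-0.0504, -0.066, 0], "turn": 0, "claw": 1}, {"delta_pos": [-0.0504, -0.066, 0], "turn": 0, "claw": 1}, {"delta_pos": [0, 0, 0], "turn": 0, "claw": 1}, {"delta_pos": [0, 0, 0], "turn": 0, "claw": 1}]'

```text
time: 10.02
position: [0.608, -0.3005, 0.2236]
tool_rot: [[-0.996, -0.087, -0.002], [-0.087, 0.996, 0.001], [0.002, 0.001, -1.0]]
wrist_force: [-0.8, 1.1, -2.0]
grip_width: 0.0253
grasp_force: 59.8
```

>>> step_arm --series '[{"delta_pos": [0, 0, 0.05], "turn": 0, "claw": 1}, {"delta_pos": [0, 0, 0.02], "turn": 0, "claw": 1}, {"delta_pos": [0, 0, 0], "turn": 0, "claw": 1}]'

```text
time: 10.4
position: [0.6077, -0.3001, 0.1887]
tool_rot: [[-0.996, -0.088, -0.002], [-0.088, 0.996, 0.001], [0.002, 0.002, -1.0]]
wrist_force: [-0.2, -0.3, -1.5]
grip_width: 0.0252
grasp_force: 59.8
```

>>> step_arm --series '[{"delta_pos": [0, 0, 0.03], "turn": 0, "claw": 1}, {"delta_pos": [0, 0, 0.03], "turn": 0, "claw": 1}, {"delta_pos": [0, 0, 0.03], "turn": 0, "claw": 1}, {"delta_pos": [0, 0, 0], "turn": 0, "claw": 1}]'

```text
time: 10.9
position: [0.6085, -0.3007, 0.1426]
tool_rot: [[-0.996, -0.088, -0.001], [-0.088, 0.996, 0.001], [0.001, 0.001, -1.0]]
wrist_force: [1.4, -1.4, -1.5]
grip_width: 0.0253
grasp_force: 59.8
```

>>> step_arm --series '[{"delta_pos": [0, 0, 0.007], "turn": 0, "claw": 1}, {"delta_pos": [0, 0, 0.007], "turn": 0, "claw": 1}, {"delta_pos": [0, 0, 0.007], "turn": 0, "claw": 1}, {"delta_pos": [0, 0, 0], "turn": 0, "claw": 1}]'

```text
time: 11.4
position: [0.609, -0.3013, 0.1356]
tool_rot: [[-0.996, -0.088, 0.001], [-0.088, 0.996, -0.001], [-0.001, -0.001, -1.0]]
wrist_force: [-2.1, 1.1, 7.0]
grip_width: 0.0253
grasp_force: 61.0
```

>>> step_arm --series '[{"delta_pos": [0, 0, -0.014], "turn": 0, "claw": 1}, {"delta_pos": [0, 0.016, 0], "turn": 0, "claw": 1}, {"delta_pos": [0, 0, 0.007], "turn": 0, "claw": 1}, {"delta_pos": [0, 0, 0.007], "turn": 0, "claw": 1}, {"delta_pos": [0, 0, 0], "turn": 0, "claw": 1}]'

```text
time: 12.02
position: [0.6082, -0.2928, 0.1355]
tool_rot: [[-0.996, -0.088, 0.0], [-0.088, 0.996, 0.0], [-0.0, 0.0, -1.0]]
wrist_force: [-3.3, 2.6, 11.3]
grip_width: 0.0255
grasp_force: 61.6
```

>>> step_arm --series '[{"delta_pos": [0, 0, -0.014], "turn": 0, "claw": 1}, {"delta_pos": [0, 0.016, 0], "turn": 0, "claw": 1}, {"delta_pos": [0, 0, 0.007], "turn": 0, "claw": 1}, {"delta_pos": [0, 0, 0.007], "turn": 0, "claw": 1}, {"delta_pos": [0, 0, 0], "turn": 0, "claw": 1}]'

```text
time: 12.65
position: [0.6075, -0.2848, 0.1355]
tool_rot: [[-0.996, -0.088, 0.0], [-0.088, 0.996, 0.0], [-0.0, 0.0, -1.0]]
wrist_force: [-3.6, 3.6, 12.4]
grip_width: 0.0256
grasp_force: 61.7
```

>>> step_arm --series '[{"delta_pos": [0, 0, -0.014], "turn": 0, "claw": 1}, {"delta_pos": [0, 0.016, 0], "turn": 0, "claw": 1}, {"delta_pos": [0, 0, 0.007], "turn": 0, "claw": 1}, {"delta_pos": [0, 0, 0.007], "turn": 0, "claw": 1}, {"delta_pos": [0, 0, 0], "turn": 0, "claw": 1}]'

```text
time: 13.28
position: [0.6067, -0.2769, 0.1355]
tool_rot: [[-0.996, -0.088, 0.0], [-0.088, 0.996, 0.0], [-0.0, 0.0, -1.0]]
wrist_force: [-3.6, 3.3, 12.0]
grip_width: 0.0252
grasp_force: 61.7
```

>>> step_arm --series '[{"delta_pos": [0, 0, -0.014], "turn": 0, "claw": 1}, {"delta_pos": [0, 0.016, 0], "turn": 0, "claw": 1}, {"delta_pos": [0, 0, 0.007], "turn": 0, "claw": 1}, {"delta_pos": [0, 0, 0.007], "turn": 0, "claw": 1}, {"delta_pos": [0, 0, 0], "turn": 0, "claw": 1}]'

```text
time: 13.9
position: [0.6061, -0.2689, 0.1355]
tool_rot: [[-0.996, -0.088, 0.0], [-0.088, 0.996, 0.0], [-0.0, 0.0, -1.0]]
wrist_force: [-2.8, 3.5, 12.0]
grip_width: 0.0256
grasp_force: 61.7
```

>>> step_arm --series '[{"delta_pos": [0, 0, -0.014], "turn": 0, "claw": 1}, {"delta_pos": [0, 0.016, 0], "turn": 0, "claw": 1}, {"delta_pos": [0, 0, 0.007], "turn": 0, "claw": 1}, {"delta_pos": [0, 0, 0.007], "turn": 0, "claw": 1}, {"delta_pos": [0, 0, 0], "turn": 0, "claw": 1}]'

```text
time: 14.52
position: [0.6053, -0.2609, 0.1354]
tool_rot: [[-0.996, -0.088, 0.0], [-0.088, 0.996, 0.0], [-0.0, 0.0, -1.0]]
wrist_force: [-4.3, 1.3, 12.1]
grip_width: 0.0258
grasp_force: 61.7
```

>>> step_arm --series '[{"delta_pos": [0, 0, -0.014], "turn": 0, "claw": 1}, {"delta_pos": [0, 0.016, 0], "turn": 0, "claw": 1}, {"delta_pos": [0, 0, 0.007], "turn": 0, "claw": 1}, {"delta_pos": [0, 0, 0.007], "turn": 0, "claw": 1}, {"delta_pos": [0, 0, 0], "turn": 0, "claw": 1}]'

```text
time: 15.15
position: [0.6043, -0.2532, 0.1331]
tool_rot: [[-0.996, -0.088, -0.001], [-0.088, 0.996, 0.0], [0.001, 0.001, -1.0]]
wrist_force: [0.0, 0.3, -2.3]
grip_width: 0.0249
grasp_force: 60.0
```

>>> step_arm --series '[{"delta_pos": [0, 0, -0.014], "turn": 0, "claw": 1}, {"delta_pos": [0, 0.016, 0], "turn": 0, "claw": 1}, {"delta_pos": [0, 0, 0.007], "turn": 0, "claw": 1}, {"delta_pos": [0, 0, 0.007], "turn": 0, "claw": 1}, {"delta_pos": [0, 0, 0], "turn": 0, "claw": 1}]'

```text
time: 15.78
position: [0.6037, -0.2453, 0.1334]
tool_rot: [[-0.996, -0.088, -0.001], [-0.088, 0.996, 0.0], [0.001, 0.0, -1.0]]
wrist_force: [1.0, 0.3, -2.2]
grip_width: 0.0253
grasp_force: 60.0
```

>>> step_arm --series '[{"delta_pos": [0, 0, -0.014], "turn": 0, "claw": 1}, {"delta_pos": [0, -0.008, 0], "turn": 0, "claw": 1}, {"delta_pos": [0, 0, 0], "turn": 0, "claw": 1}, {"delta_pos": [0, 0, 0.014], "turn": 0, "claw": 1}, {"delta_pos": [0, 0, 0.01], "turn": 0, "claw": 1}, {"delta_pos": [0, 0, 0.01], "turn": 0, "claw": 1}, {"delta_pos": [0, 0, 0], "turn": 0, "claw": 1}]'

```text
time: 16.65
position: [0.604, -0.2492, 0.1232]
tool_rot: [[-0.996, -0.088, -0.001], [-0.088, 0.996, 0.0], [0.001, 0.0, -1.0]]
wrist_force: [1.0, 0.5, -2.2]
grip_width: 0.0254
grasp_force: 59.9
```

>>> step_arm --series '[{"delta_pos": [0, 0, 0.01], "turn": 0, "claw": 1}, {"delta_pos": [0, 0, 0.01], "turn": 0, "claw": 1}, {"delta_pos": [0, 0, 0.01], "turn": 0, "claw": 1}, {"delta_pos": [0, 0, 0.01], "turn": 0, "claw": 1}, {"delta_pos": [0, 0, 0.005], "turn": 0, "claw": 1}, {"delta_pos": [0, 0, 0.004], "turn": 0, "claw": 1}, {"delta_pos": [0, 0, 0], "turn": 0, "claw": 1}]'

```text
time: 17.52
position: [0.6041, -0.2493, 0.1006]
tool_rot: [[-0.996, -0.088, 0.0], [-0.088, 0.996, -0.0], [0.0, -0.0, -1.0]]
wrist_force: [-2.2, 1.8, 6.2]
grip_width: 0.0253
grasp_force: 61.1
```

>>> step_arm --series '[{"delta_pos": [0, 0, -0.002], "turn": 0, "claw": 0.5}, {"delta_pos": [0, 0, 0], "turn": 0, "claw": 0.3}, {"delta_pos": [0, 0, 0], "turn": 0, "claw": 0.0}, {"delta_pos": [0, 0, 0], "turn": 0, "claw": 0}, {"delta_pos": [0, 0, -0.06], "turn": 0, "claw": 0}, {"delta_pos": [0, 0, -0.09], "turn": 0, "claw": 0}, {"delta_pos": [0, 0, -0.09], "turn": 0, "claw": 0}, {"delta_pos": [0, 0, -0.09], "turn": 0.35, "claw": 0}, {"delta_pos": [0, 0, -0.03], "turn": 0.35, "claw": 0}, {"delta_pos": [0, 0, 0], "turn": 0.35, "claw": 0}, {"delta_pos": [0, 0, 0], "turn": 0.35, "claw": 0}, {"delta_pos": [0, 0, 0], "turn": 0.35, "claw": 0}]'

```text
time: 19.02
position: [0.6041, -0.2493, 0.2804]
tool_rot: [[-0.702, 0.712, -0.0], [0.712, 0.702, -0.0], [0.0, -0.0, -1.0]]
wrist_force: [0.4, 0.3, 0.3]
grip_width: 0.0854
grasp_force: 0.0
```

Run:
```python
from h import *
plan((.52,.13,.36,0))
```

```text
at [ 0.6041 -0.2493  0.2804] psi 44.6 F [0.4 0.3 0.3] w 0.0854 t 19.0
  5 x turn 0.3114
  9 x [0.0843, -0.0187, -0.0177]   total [0.7587, -0.1682, -0.1592]
```

>>> step_arm --series '[{"delta_pos": [0, 0, 0], "turn": 0.3114, "claw": 0}, {"delta_pos": [0, 0, 0], "turn": 0.3114, "claw": 0}, {"delta_pos": [0, 0, 0], "turn": 0.3114, "claw": 0}, {"delta_pos": [0, 0, 0], "turn": 0.3114, "claw": 0}, {"delta_pos": [0, 0, 0], "turn": 0.3114, "claw": 0}, {"delta_pos": [0.09, -0.015, -0.017], "turn": 0, "claw": 0}, {"delta_pos": [0.09, -0.015, -0.017], "turn": 0, "claw": 0}, {"delta_pos": [0.09, -0.015, -0.017], "turn": 0, "claw": 0}, {"delta_pos": [0.09, -0.015, -0.017], "turn": 0, "claw": 0}, {"delta_pos": [0.09, -0.015, -0.017], "turn": 0, "claw": 0}, {"delta_pos": [0.09, -0.015, -0.017], "turn": 0, "claw": 0}, {"delta_pos": [0.09, -0.015, -0.017], "turn": 0, "claw": 0}]'

```text
time: 20.52
position: [0.5494, 0.0667, 0.3402]
tool_rot: [[-0.006, 1.0, 0.0], [1.0, 0.006, -0.0], [-0.0, 0.0, -1.0]]
wrist_force: [0.3, 0.0, -0.1]
grip_width: 0.0858
grasp_force: 0.0
```

>>> step_arm --series '[{"delta_pos": [0.09, -0.015, -0.017], "turn": 0, "claw": 0}, {"delta_pos": [0.09, -0.015, -0.017], "turn": 0, "claw": 0}, {"delta_pos": [0.05, 0, 0], "turn": 0, "claw": 0}, {"delta_pos": [0, 0, 0], "turn": 0, "claw": 0}, {"delta_pos": [0, 0, 0], "turn": 0, "claw": 0}]'

```text
time: 21.15
position: [0.5341, 0.1797, 0.3567]
tool_rot: [[-0.006, 1.0, -0.0], [1.0, 0.006, -0.001], [-0.001, -0.0, -1.0]]
wrist_force: [-0.1, 0.1, 0.2]
grip_width: 0.0856
grasp_force: 0.0
```

Run:
```python
from h import *
snap('wrist','w2'); d=load('w2'); plan()
print(-d['R'].T@d['t'])
for y in(.334,.279,.224): print([proj(d,(x,y,.1)).round(0).tolist() for x in(.63,.51,.45)])
cv2.imwrite('pics/w2b.png',cv2.resize(d['f'],(800,600),interpolation=cv2.INTER_CUBIC))
```

```text
at [0.5342 0.1794 0.3566] psi 0.29 F [-0.9  0.2 -0.2] w 0.0858 t 21.2
[0.53497477 0.24755978 0.49839267]
[[378.0, 24.0], [264.0, 23.0], [206.0, 23.0]]
[[374.0, 80.0], [264.0, 79.0], [209.0, 79.0]]
[[371.0, 131.0], [265.0, 131.0], [212.0, 130.0]]
```

View pics/w2b.png

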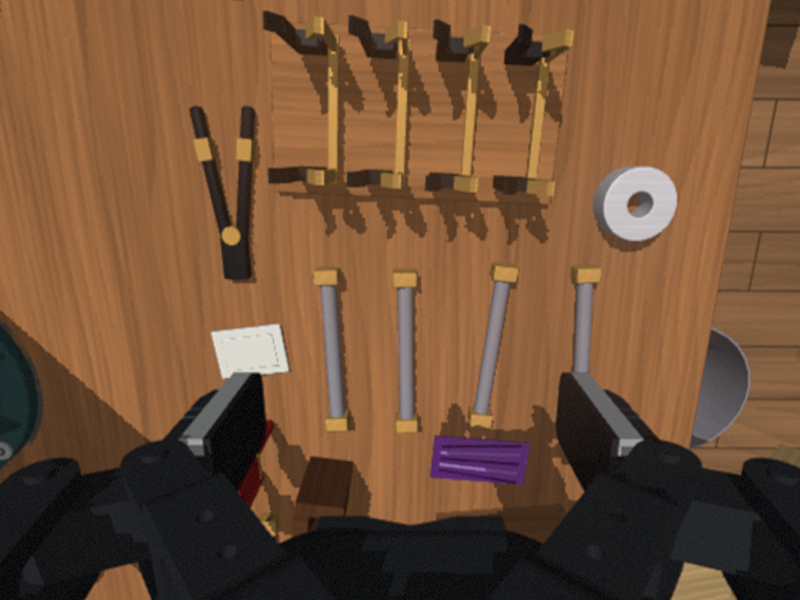

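Run:
```python
from h import *
f=load('w2')['f']
cv2.imwrite('pics/c3.png',cv2.resize(f[0:150,180:410],None,fx=3.4,fy=3.4,interpolation=cv2.INTER_CUBIC))
```

View pics/c3.png

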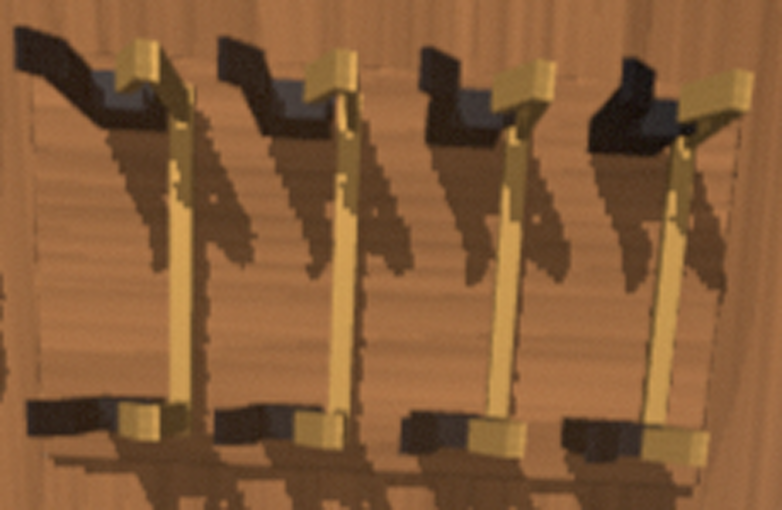

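Run:
```python
from h import *
d=load('w2'); q=lambda u,v,z: ray(d,180+(u+.5)/3.4-.5,(v+.5)/3.4-.5,z)[:2].round(4)
print('base TL TR BR BL',[q(*p,.012) for p in((36,62),(742,74),(697,488),(48,457))])
print('near noses L/R top z.097',[(q(a,v,.097),q(b,v,.097)) for a,b,v in((118,160,421),(294,343,431),(469,525,440),(643,708,447))])
print('far noses',[(q(a,v,.097),q(b,v,.097)) for a,b,v in((117,160,60),(307,357,73),(492,556,85),(680,753,95))])
print('near prong left tip z.103',[q(*p,.103) for p in((28,418),(216,424),(402,434),(563,440))])
print('far prong left tip',[q(*p,.103) for p in((16,48),(219,58),(420,68),(624,78))])
# predicted with model
g=np.radians(-2.);ex=np.array([np.cos(g),np.sin(g)]);ey=np.array([-np.sin(g),np.cos(g)]);c=np.array([.5374,.2813])
for i in range(4):
  for s in(-.055,.055):
    for z in(.06,.1):
      p=c+(i-1.5)*.062*ex+s*ey; u=proj(d,(*p,z)); print(i,s,z,((u-[180,0]+.5)*3.4-.5).round(0),p.round(4))
```

```text
base TL TR BR BL [array([0.411 , 0.3588]), array([0.6759, 0.3562]), array([0.6715, 0.2025]), array([0.4055, 0.2136])]
near noses L/R top z.097 [(array([0.4523, 0.2315]), array([0.4664, 0.2316])), (array([0.5111, 0.2285]), array([0.5275, 0.2286])), (array([0.5698, 0.2259]), array([0.5886, 0.226 ])), (array([0.6284, 0.2239]), array([0.6503, 0.224 ]))]
far noses [(array([0.4577, 0.3401]), array([0.471 , 0.3402])), (array([0.5164, 0.3368]), array([0.5319, 0.3368])), (array([0.5738, 0.3337]), array([0.5937, 0.3338])), (array([0.6325, 0.3312]), array([0.6552, 0.3313]))]
near prong left tip z.103 [array([0.424 , 0.2325]), array([0.4858, 0.2309]), array([0.5471, 0.228 ]), array([0.6004, 0.2264])]
far prong left tip [array([0.4284, 0.3418]), array([0.4899, 0.3394]), array([0.5511, 0.337 ]), array([0.6135, 0.3346])]
0 -0.055 0.06 [112. 422.] [0.4425 0.2296]
0 -0.055 0.1 [ 87. 427.] [0.4425 0.2296]
0 0.055 0.06 [106.  90.] [0.4464 0.3395]
0 0.055 0.1 [78. 59.] [0.4464 0.3395]
1 -0.055 0.06 [282. 429.] [0.5045 0.2274]
1 -0.055 0.1 [274. 435.] [0.5045 0.2274]
1 0.055 0.06 [289.  98.] [0.5083 0.3373]
1 0.055 0.1 [280.  68.] [0.5083 0.3373]
2 -0.055 0.06 [451. 436.] [0.5665 0.2253]
2 -0.055 0.1 [460. 442.] [0.5665 0.2253]
2 0.055 0.06 [470. 106.] [0.5703 0.3352]
2 0.055 0.1 [482.  77.] [0.5703 0.3352]
3 -0.055 0.06 [620. 443.] [0.6284 0.2231]
3 -0.055 0.1 [645. 450.] [0.6284 0.2231]
3 0.055 0.06 [652. 114.] [0.6323 0.333 ]
3 0.055 0.1 [682.  86.] [0.6323 0.333 ]
```

```bash
cat >> h.py <<'E'
RC=np.array([.5395,.2838]); RG=np.radians(-2.2)
def clip(i): return RC+(i-1.5)*.062*np.array([np.cos(RG),np.sin(RG)])
E
python3 - <<'E'
from h import *
d=load('w2'); q=lambda u,v,z: ray(d,(u+.5)*.7-.5,(v+.5)*.7-.5,z)
for a,b in(((326,277),(336,424)),((404,279),(406,425)),((505,273),(482,418))):
    p,r=q(*a,.024),q(*b,.024); v=p-r; print(((p+r)/2)[:2].round(4),np.linalg.norm(v).round(4),np.degrees(np.arctan2(-v[0],v[1])).round(2))
for i in range(4): print(clip(i))
plan((.4500,.049,.2,1.5),(.45,.049,.06,1.5),(.45,.049,.004,1.5))
E
```

```text
[0.4537 0.0496] 0.164 1.41
[0.5304 0.0484] 0.1631 0.85
[0.6215 0.0561] 0.1616 -5.56
[0.44656855 0.28737007]
[0.50852285 0.28499002]
[0.57047715 0.28260998]
[0.63243145 0.28022993]
at [0.5342 0.1794 0.3566] psi 0.29 F [-0.9  0.2 -0.2] w 0.0858 t 21.2
  1 x turn -0.0422
  5 x [-0.0512, -0.035, 0.0627]   total [-0.2562, -0.1752, 0.3133]
  4 x [0.0, 0.0, 0.07]   total [0.0, 0.0, 0.28]
  2 x [0.0, 0.0, 0.056]   total [0.0, 0.0, 0.112]
```

>>> step_arm --series '[{"delta_pos": [-0.051, -0.034, 0.063], "turn": -0.042, "claw": 0.3}, {"delta_pos": [-0.051, -0.034, 0.063], "turn": 0, "claw": 0.3}, {"delta_pos": [-0.051, -0.034, 0.063], "turn": 0, "claw": 0.3}, {"delta_pos": [-0.051, -0.034, 0.063], "turn": 0, "claw": 0.3}, {"delta_pos": [-0.055, -0.035, 0.063], "turn": 0, "claw": 0.3}, {"delta_pos": [0, 0, 0.08], "turn": 0, "claw": 0.3}, {"delta_pos": [0, 0, 0.08], "turn": 0, "claw": 0.3}, {"delta_pos": [0, 0, 0.08], "turn": 0, "claw": 0.3}, {"delta_pos": [0, 0, 0.08], "turn": 0, "claw": 0.3}, {"delta_pos": [0, 0, 0.05], "turn": 0, "claw": 0.3}, {"delta_pos": [0, 0, 0], "turn": 0, "claw": 0.3}]'

```text
time: 22.58
position: [0.4503, 0.048, 0.0131]
tool_rot: [[-0.025, 1.0, -0.004], [1.0, 0.025, -0.0], [0.0, -0.004, -1.0]]
wrist_force: [0.1, -0.5, 0.2]
grip_width: 0.0601
grasp_force: 0.0
```

Run:
```python
from h import *
plan((.452,.049,.004,1.5))
```

```text
at [0.4503 0.048  0.0131] psi 1.45 F [ 0.1 -0.5  0.2] w 0.0601 t 22.6
  1 x [0.0019, 0.0035, 0.0182]   total [0.0019, 0.0035, 0.0182]
```

>>> step_arm --series '[{"delta_pos": [0, 0.002, 0.01], "turn": 0, "claw": 0.3}, {"delta_pos": [0, 0, 0.0], "turn": 0, "claw": 0.3}, {"delta_pos": [0, 0, 0], "turn": 0, "claw": 0.3}]'

```text
time: 22.95
position: [0.4533, 0.0488, 0.0102]
tool_rot: [[-0.027, 1.0, 0.002], [1.0, 0.027, -0.0], [-0.0, 0.002, -1.0]]
wrist_force: [0.0, 0.2, 1.0]
grip_width: 0.0597
grasp_force: 0.0
```

>>> step_arm --series '[{"delta_pos": [0, -0.001, 0.01], "turn": 0, "claw": 0.3}, {"delta_pos": [0, 0, 0.0], "turn": 0, "claw": 0.6}, {"delta_pos": [0, 0, 0], "turn": 0, "claw": 1}, {"delta_pos": [0, 0, 0], "turn": 0, "claw": 1}, {"delta_pos": [0, 0, 0], "turn": 0, "claw": 1}, {"delta_pos": [0, 0, 0], "turn": 0, "claw": 1}]' --newtons 90

```text
time: 23.7
position: [0.4521, 0.0489, 0.0047]
tool_rot: [[-0.027, 1.0, 0.0], [1.0, 0.027, -0.0], [-0.0, 0.0, -1.0]]
wrist_force: [-0.5, 0.6, 5.6]
grip_width: 0.0126
grasp_force: 88.0
```

>>> step_arm --series '[{"delta_pos": [0, 0, 0], "turn": 0, "claw": 1}]'

```text
time: 23.82
position: [0.4521, 0.0489, 0.0047]
tool_rot: [[-0.027, 1.0, -0.0], [1.0, 0.027, -0.0], [-0.0, -0.0, -1.0]]
wrist_force: [-1.6, 0.1, 5.8]
grip_width: 0.0126
grasp_force: 88.0
```

>>> step_arm --series '[{"delta_pos": [0, 0, -0.02], "turn": 0, "claw": 1}, {"delta_pos": [0, 0, -0.02], "turn": 0, "claw": 1}, {"delta_pos": [0, 0, 0], "turn": 0, "claw": 1}]'

```text
time: 24.2
position: [0.453, 0.0488, 0.0254]
tool_rot: [[-0.027, 1.0, 0.002], [1.0, 0.027, -0.0], [-0.0, 0.002, -1.0]]
wrist_force: [0.5, 0.4, -2.4]
grip_width: 0.0126
grasp_force: 88.2
```

Run:
```python
from h import *
snap('wrist','w3');snap('side','s3')
f=load('w3')['f'];g=load('s3')['f'][130:330,140:400]
g=cv2.resize(g,None,fx=2.1,fy=2.1,interpolation=cv2.INTER_CUBIC)[:420]
cv2.imwrite('pics/w3b.png',np.hstack([cv2.resize(f,None,fx=.45,fy=.45),cv2.resize(g,None,fx=.9,fy=.9)[:189]]) if 0 else cv2.resize(g,None,fx=1.3,fy=1.3))
cv2.imwrite('pics/w3c.png',f[150:,:])
```

```text
(no output)
```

View pics/w3b.png

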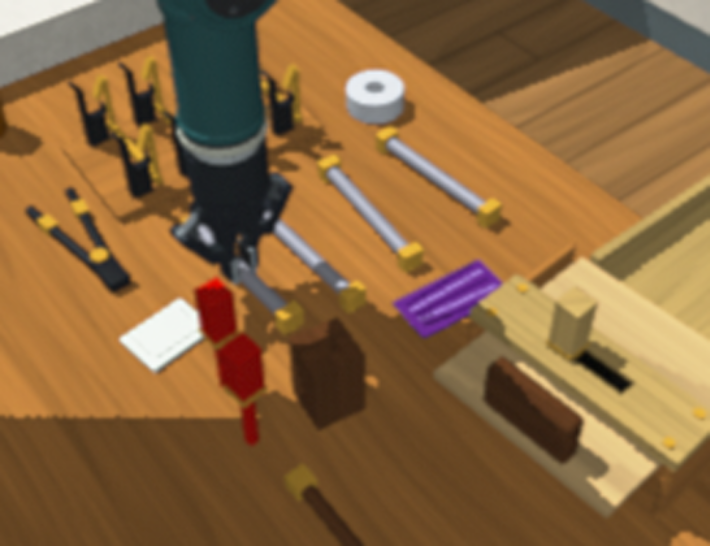

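```bash
sed -i 's/RC=np.array(\[.5395,/RC=np.array([.5382,/' h.py
python3 - <<'E'
from h import *
c=clip(0); print(c)
plan((.4525,.0488,.19,1.5),(*c,.19,-2.2),(*c,.12,-2.2))
E
```

```text
[0.44526855 0.28737007]
at [0.4524 0.0488 0.0247] psi 1.54 F [-0.6 -0.1 -1.4] w 0.0125 t 24.3
  4 x [-0.0, 0.0001, -0.0827]   total [-0.0001, 0.0003, -0.3307]
  1 x turn 0.1292
  6 x [0.0794, -0.0055, 0.0]   total [0.4762, -0.0328, 0.0]
  2 x [0.0, 0.0, 0.07]   total [0.0, 0.0, 0.14]
```

>>> step_arm --series '[{"delta_pos": [0, 0, -0.083], "turn": 0, "claw": 1}, {"delta_pos": [0, 0, -0.083], "turn": 0, "claw": 1}, {"delta_pos": [0, 0, -0.083], "turn": 0, "claw": 1}, {"delta_pos": [0, 0, -0.082], "turn": 0.129, "claw": 1}, {"delta_pos": [0.0794, -0.0055, 0], "turn": 0, "claw": 1}, {"delta_pos": [0.0794, -0.0055, 0], "turn": 0, "claw": 1}, {"delta_pos": [0.0794, -0.0055, 0], "turn": 0, "claw": 1}, {"delta_pos": [0.0794, -0.0055, 0], "turn": 0, "claw": 1}, {"delta_pos": [0.0794, -0.0055, 0], "turn": 0, "claw": 1}, {"delta_pos": [0.0794, -0.0055, 0], "turn": 0, "claw": 1}, {"delta_pos": [0, 0, 0], "turn": 0, "claw": 1}]'

```text
time: 25.68
position: [0.4443, 0.2897, 0.1894]
tool_rot: [[0.035, 0.999, -0.0], [0.999, -0.035, 0.0], [0.0, -0.0, -1.0]]
wrist_force: [-0.3, -1.1, -1.6]
grip_width: 0.0126
grasp_force: 88.3
```

Run:
```python
from h import *
c=clip(0); plan((*c,.115,-2.2),(*c,.0527,-2.2))
snap('side','s4'); snap('wrist','w4')
d=load('s4'); u=proj(d,(*c,.1)); print(u)
u0,v0=int(u[0])-60,int(u[1])-50
a=cv2.resize(d['f'][v0:v0+100,u0:u0+120],None,fx=3.3,fy=3.3,interpolation=cv2.INTER_CUBIC)
d=load('w4'); u=proj(d,(*c,.1)); print(u)
u0,v0=max(0,int(u[0])-60),max(0,int(u[1])-70)
b=cv2.resize(d['f'][v0:v0+100,u0:u0+120],None,fx=3.3,fy=3.3,interpolation=cv2.INTER_CUBIC)
cv2.imwrite('pics/s4b.png',np.hstack([a,b]))
```

```text
at [0.4443 0.2897 0.1894] psi -1.99 F [-0.3 -1.1 -1.6] w 0.0126 t 25.7
  1 x turn 0.0073
  2 x [-0.0023, 0.0011, 0.0744]   total [-0.0046, 0.0021, 0.1487]
  2 x [0.0, 0.0, 0.0623]   total [0.0, 0.0, 0.1246]
[179.40886983 166.82906464]
[287.2652645 210.9603359]
```

View pics/s4b.png

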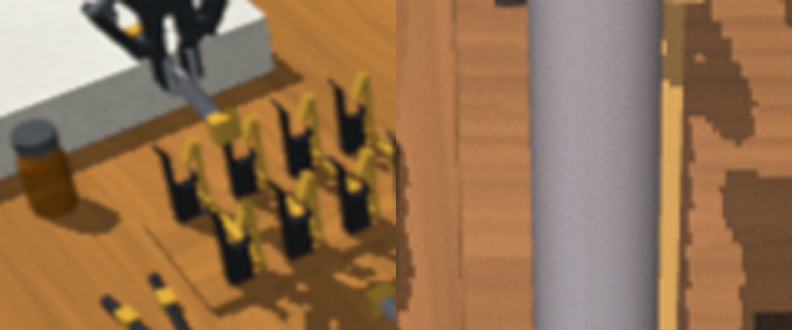

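>>> step_arm --series '[{"delta_pos": [-0.004, 0.002, 0.08], "turn": 0.007, "claw": 1}, {"delta_pos": [0, 0, 0.08], "turn": 0, "claw": 1}, {"delta_pos": [0, 0, 0], "turn": 0, "claw": 1}, {"delta_pos": [0, 0, 0], "turn": 0, "claw": 1}]'

```text
time: 26.28
position: [0.4463, 0.285, 0.1108]
tool_rot: [[0.042, 0.999, 0.001], [0.999, -0.042, 0.0], [0.0, 0.001, -1.0]]
wrist_force: [-0.2, 0.1, -0.7]
grip_width: 0.0125
grasp_force: 88.4
```

>>> step_arm --series '[{"delta_pos": [0, 0, 0.008], "turn": 0, "claw": 1}, {"delta_pos": [0, 0, 0.008], "turn": 0, "claw": 1}, {"delta_pos": [0, 0, 0], "turn": 0, "claw": 1}]'

```text
time: 26.65
position: [0.4456, 0.2855, 0.1021]
tool_rot: [[0.041, 0.999, 0.0], [0.999, -0.041, -0.0], [-0.0, 0.0, -1.0]]
wrist_force: [-0.5, 0.3, -1.2]
grip_width: 0.0126
grasp_force: 88.4
```

>>> step_arm --series '[{"delta_pos": [0, 0, 0.01], "turn": 0, "claw": 1}, {"delta_pos": [0, 0, 0], "turn": 0, "claw": 1}]'

```text
time: 26.9
position: [0.4453, 0.2853, 0.0965]
tool_rot: [[0.041, 0.999, -0.001], [0.999, -0.041, -0.0], [-0.001, -0.001, -1.0]]
wrist_force: [-0.8, -0.4, -1.2]
grip_width: 0.0124
grasp_force: 88.4
```

>>> step_arm --series '[{"delta_pos": [0, 0, 0.008], "turn": 0, "claw": 1}, {"delta_pos": [0, 0, 0], "turn": 0, "claw": 1}]'

```text
time: 27.15
position: [0.4453, 0.2854, 0.0925]
tool_rot: [[0.041, 0.999, -0.001], [0.999, -0.041, -0.0], [-0.0, -0.001, -1.0]]
wrist_force: [0.3, 0.3, -1.1]
grip_width: 0.0126
grasp_force: 88.4
```

>>> step_arm --series '[{"delta_pos": [0, 0, 0.008], "turn": 0, "claw": 1}, {"delta_pos": [0, 0, 0], "turn": 0, "claw": 1}]'

```text
time: 27.4
position: [0.4454, 0.2853, 0.0885]
tool_rot: [[0.041, 0.999, -0.001], [0.999, -0.041, -0.0], [-0.0, -0.001, -1.0]]
wrist_force: [-0.1, -0.2, -1.7]
grip_width: 0.0121
grasp_force: 88.4
```

>>> step_arm --series '[{"delta_pos": [0, 0, 0.008], "turn": 0, "claw": 1}, {"delta_pos": [0, 0, 0], "turn": 0, "claw": 1}]'

```text
time: 27.65
position: [0.4453, 0.2853, 0.0846]
tool_rot: [[0.041, 0.999, -0.001], [0.999, -0.041, -0.0], [-0.0, -0.001, -1.0]]
wrist_force: [-0.1, -0.5, -1.8]
grip_width: 0.0126
grasp_force: 88.4
```

>>> step_arm --series '[{"delta_pos": [0, 0, 0.008], "turn": 0, "claw": 1}, {"delta_pos": [0, 0, 0], "turn": 0, "claw": 1}]'

```text
time: 27.9
position: [0.4454, 0.2853, 0.0806]
tool_rot: [[0.041, 0.999, -0.001], [0.999, -0.041, -0.0], [-0.0, -0.001, -1.0]]
wrist_force: [0.9, -0.2, -1.3]
grip_width: 0.0126
grasp_force: 88.3
```

>>> step_arm --series '[{"delta_pos": [0, 0, 0.008], "turn": 0, "claw": 1}, {"delta_pos": [0, 0, 0], "turn": 0, "claw": 1}]'

```text
time: 28.15
position: [0.4449, 0.2853, 0.0765]
tool_rot: [[0.041, 0.999, -0.001], [0.999, -0.041, -0.0], [-0.001, -0.001, -1.0]]
wrist_force: [-2.5, 0.8, -1.2]
grip_width: 0.0126
grasp_force: 88.2
```

>>> step_arm --series '[{"delta_pos": [0, 0, 0.006], "turn": 0, "claw": 1}, {"delta_pos": [0, 0, 0], "turn": 0, "claw": 1}]'

```text
time: 28.4
position: [0.4452, 0.2853, 0.0736]
tool_rot: [[0.041, 0.999, -0.001], [0.999, -0.041, -0.0], [-0.0, -0.001, -1.0]]
wrist_force: [-2.1, 0.4, -1.0]
grip_width: 0.0127
grasp_force: 88.2
```

>>> step_arm --series '[{"delta_pos": [0, 0, 0.008], "turn": 0, "claw": 1}, {"delta_pos": [0, 0, 0], "turn": 0, "claw": 1}]'

```text
time: 28.65
position: [0.4451, 0.2853, 0.0694]
tool_rot: [[0.041, 0.999, -0.001], [0.999, -0.041, -0.0], [-0.0, -0.001, -1.0]]
wrist_force: [-2.2, 1.0, -1.9]
grip_width: 0.0121
grasp_force: 88.2
```

>>> step_arm --series '[{"delta_pos": [0, 0, 0.008], "turn": 0, "claw": 1}, {"delta_pos": [0, 0, 0], "turn": 0, "claw": 1}]'

```text
time: 28.9
position: [0.4452, 0.2853, 0.0654]
tool_rot: [[0.041, 0.999, -0.001], [0.999, -0.041, -0.0], [-0.001, -0.001, -1.0]]
wrist_force: [-1.4, -0.5, -2.1]
grip_width: 0.0127
grasp_force: 88.1
```

>>> step_arm --series '[{"delta_pos": [0, 0, 0.008], "turn": 0, "claw": 1}, {"delta_pos": [0, 0, 0], "turn": 0, "claw": 1}]'

```text
time: 29.15
position: [0.4455, 0.2853, 0.0615]
tool_rot: [[0.041, 0.999, -0.0], [0.999, -0.041, -0.0], [-0.0, -0.0, -1.0]]
wrist_force: [-1.0, -0.2, -4.0]
grip_width: 0.0122
grasp_force: 88.1
```

Run:
```python
from h import *
c=clip(0); snap('side','s5'); snap('top','t5')
d=load('s5'); u=proj(d,(*c,.08)); u0,v0=int(u[0])-60,int(u[1])-50
a=cv2.resize(d['f'][v0:v0+110,u0:u0+130],None,fx=3.3,fy=3.3,interpolation=cv2.INTER_CUBIC)
d=load('t5'); u=proj(d,(*c,.08)); u0,v0=int(u[0])-45,int(u[1])-75
b=cv2.resize(d['f'][v0:v0+110,u0:u0+100],None,fx=3.3,fy=3.3,interpolation=cv2.INTER_CUBIC)
cv2.imwrite('pics/s5b.png',np.hstack([a,b]))
```

```text
(no output)
```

View pics/s5b.png

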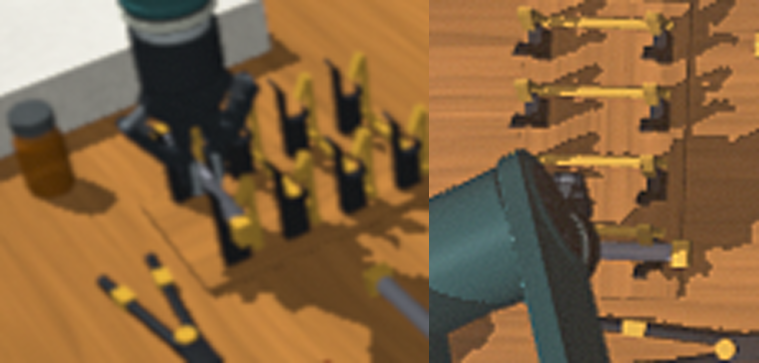

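Run:
```python
from h import *
c=clip(0); ds,dt=load('s5'),load('t5')
u=proj(ds,(*c,.08)); us=np.array([int(u[0])-60,int(u[1])-50])
u=proj(dt,(*c,.08)); ut=np.array([int(u[0])-45,int(u[1])-75])
ey=np.array([.0411,.99915]); p=np.array([.4455,.2853])-.0825*ey
print('obs side ferrule px',us+np.array([243,230])/3.3,'top',ut+np.array([680,254])/3.3-[430/3.3,0])
for z in(.06,.069,.08,.09): print(z,proj(ds,(*p,z)),proj(dt,(*p,z)))
# triangulate
A=ray(ds,*(us+np.array([243,230])/3.3),.07);print(A,ray(ds,*(us+np.array([243,230])/3.3),.09),ray(dt,*(ut+np.array([250,254])/3.3),.07))
```

```text
obs side ferrule px [193.63636364 191.6969697 ] top [195.75757576 236.96969697]
0.06 [194.57689325 192.17859565] [196.44102432 236.14599372]
0.069 [194.14193022 189.8456732 ] [195.97772652 236.15685983]
0.08 [193.6037279  186.95902721] [195.40372167 236.17032245]
0.09 [193.10805398 184.30048215] [194.87434647 236.18273834]
[0.43643073 0.19555196 0.07      ] [0.42727794 0.17378727 0.09      ] [0.43979856 0.20335171 0.07      ]
```

>>> step_arm --series '[{"delta_pos": [0, 0, 0.008], "turn": 0, "claw": 1}, {"delta_pos": [0, 0, 0], "turn": 0, "claw": 1}]'

```text
time: 29.5
position: [0.4463, 0.2856, 0.0579]
tool_rot: [[0.041, 0.999, 0.001], [0.999, -0.041, 0.0], [0.0, 0.001, -1.0]]
wrist_force: [0.6, -0.3, -2.3]
grip_width: 0.0126
grasp_force: 88.2
```

>>> step_arm --series '[{"delta_pos": [0, 0, 0.008], "turn": 0, "claw": 1}, {"delta_pos": [0, 0, 0], "turn": 0, "claw": 1}]'

```text
time: 29.75
position: [0.4457, 0.2854, 0.0537]
tool_rot: [[0.041, 0.999, -0.0], [0.999, -0.041, -0.0], [-0.0, -0.0, -1.0]]
wrist_force: [-0.4, -0.3, -1.1]
grip_width: 0.0122
grasp_force: 88.2
```

>>> step_arm --series '[{"delta_pos": [0, 0, 0.004], "turn": 0, "claw": 1}, {"delta_pos": [0, 0, 0], "turn": 0, "claw": 1}]'

```text
time: 30.0
position: [0.4459, 0.2856, 0.0526]
tool_rot: [[0.041, 0.999, 0.001], [0.999, -0.041, 0.0], [0.0, 0.001, -1.0]]
wrist_force: [-1.7, -0.8, 5.7]
grip_width: 0.012
grasp_force: 89.5
```

>>> step_arm --series '[{"delta_pos": [0, 0, 0.004], "turn": 0, "claw": 1}, {"delta_pos": [0, 0, 0], "turn": 0, "claw": 1}, {"delta_pos": [0, 0, -0.004], "turn": 0, "claw": 0.5}, {"delta_pos": [0, 0, 0], "turn": 0, "claw": 0.5}, {"delta_pos": [0, 0, 0], "turn": 0, "claw": 0.5}, {"delta_pos": [0, 0, -0.03], "turn": 0, "claw": 0.5}, {"delta_pos": [0, 0, -0.06], "turn": 0, "claw": 0.5}, {"delta_pos": [0, 0, -0.08], "turn": 0, "claw": 0.5}, {"delta_pos": [0, 0, -0.08], "turn": 0, "claw": 0.3}, {"delta_pos": [-0.06, 0.02, -0.06], "turn": 0, "claw": 0.3}, {"delta_pos": [-0.06, 0.02, 0], "turn": 0, "claw": 0.3}, {"delta_pos": [0, 0, 0], "turn": 0, "claw": 0.3}]'

```text
time: 31.5
position: [0.4638, 0.2234, 0.2082]
tool_rot: [[0.044, 0.999, 0.002], [0.999, -0.044, -0.0], [0.0, 0.002, -1.0]]
wrist_force: [-0.4, -0.3, 0.2]
grip_width: 0.0594
grasp_force: 0.0
```

>>> step_arm --series '[{"delta_pos": [-0.08, 0.04, 0], "turn": 0, "claw": 0.3}, {"delta_pos": [0, 0.02, 0], "turn": 0, "claw": 0.3}, {"delta_pos": [0, 0, 0], "turn": 0, "claw": 0.3}]'

```text
time: 31.88
position: [0.4919, 0.1842, 0.2069]
tool_rot: [[0.042, 0.999, -0.0], [0.999, -0.042, 0.001], [0.001, -0.0, -1.0]]
wrist_force: [0.3, 0.3, -0.5]
grip_width: 0.0594
grasp_force: 0.0
```

Run:
```python
from h import *
snap('wrist','w6'); d=load('w6'); plan()
b=cv2.resize(d['f'],(800,600),interpolation=cv2.INTER_CUBIC)
for p in((.5294,.0475),(.6205,.0547),(.7165,.0535)):
    cv2.circle(b,tuple(int(x/.7) for x in proj(d,(*p,.012))),4,(0,0,255),1)
cv2.imwrite('pics/w6b.png',b)
```

```text
at [0.4912 0.1844 0.2068] psi -2.36 F [-1.5  1.6 -0.1] w 0.0595 t 31.9
```

View pics/w6b.png

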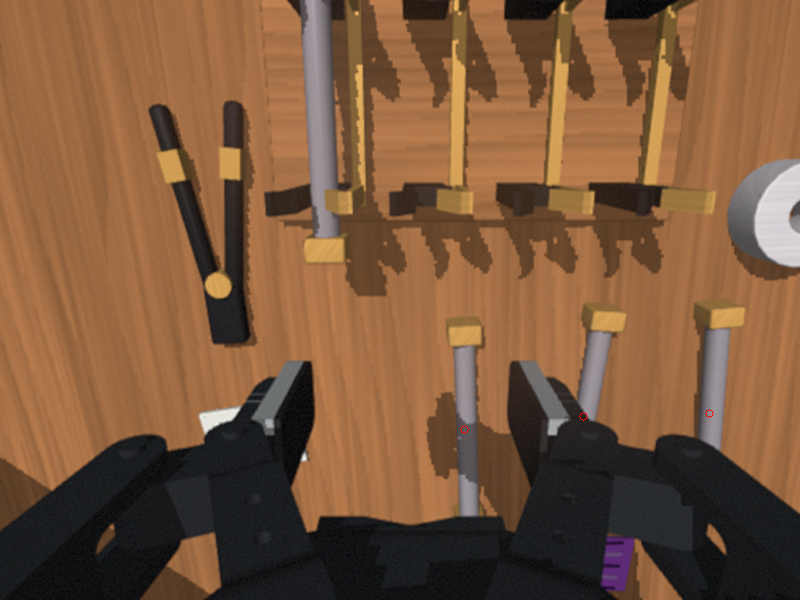

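Run:
```python
from h import *
plan((.5295,.0475,.12,.8),(.5295,.0475,.0045,.8),(.5295,.0475,.2,.8),(*clip(1),.2,-2.2),(*clip(1),.0527,-2.2))
```

```text
at [0.4912 0.1844 0.2068] psi -2.36 F [-1.5  1.6 -0.1] w 0.0595 t 31.9
  1 x turn -0.1104
  4 x [-0.0687, 0.0182, 0.0434]   total [-0.2748, 0.0727, 0.1736]
  3 x [0.0, 0.0, 0.077]   total [0.0, 0.0, 0.231]
  5 x [0.0, 0.0, -0.0782]   total [0.0, 0.0, -0.391]
  1 x turn 0.1047
  6 x [0.0788, -0.0105, 0.0]   total [0.4729, -0.0628, 0.0]
  4 x [0.0, 0.0, 0.0737]   total [0.0, 0.0, 0.2946]
```

>>> step_arm --series '[{"delta_pos": [0, 0, 0], "turn": -0.11, "claw": 0.3}, {"delta_pos": [-0.0687, 0.018, 0.043], "turn": 0, "claw": 0.3}, {"delta_pos": [-0.0687, 0.018, 0.043], "turn": 0, "claw": 0.3}, {"delta_pos": [-0.0687, 0.018, 0.043], "turn": 0, "claw": 0.3}, {"delta_pos": [-0.0687, 0.018, 0.043], "turn": 0, "claw": 0.3}, {"delta_pos": [0, 0, 0.077], "turn": 0, "claw": 0.3}, {"delta_pos": [0, 0, 0.077], "turn": 0, "claw": 0.3}, {"delta_pos": [0, 0, 0.06], "turn": 0, "claw": 0.3}, {"delta_pos": [0, 0, 0], "turn": 0, "claw": 0.3}, {"delta_pos": [0, 0, 0], "turn": 0, "claw": 0.3}]'

```text
time: 33.17
position: [0.5297, 0.0473, 0.0147]
tool_rot: [[-0.015, 1.0, 0.001], [1.0, 0.015, 0.0], [0.0, 0.001, -1.0]]
wrist_force: [0.3, -0.1, 1.1]
grip_width: 0.06
grasp_force: 0.0
```

Run:
```python
from h import *
plan((.5295,.0475,.0045,.8))
```

```text
at [0.5297 0.0473 0.0147] psi 0.84 F [ 0.3 -0.1  1.1] w 0.06 t 33.2
  1 x [0.0004, -0.0004, 0.0203]   total [0.0004, -0.0004, 0.0203]
```

>>> step_arm --series '[{"delta_pos": [0, 0, 0.02], "turn": 0, "claw": 0.3}, {"delta_pos": [0, 0, 0], "turn": 0, "claw": 0.6}, {"delta_pos": [0, 0, 0], "turn": 0, "claw": 1}, {"delta_pos": [0, 0, 0], "turn": 0, "claw": 1}, {"delta_pos": [0, 0, 0], "turn": 0, "claw": 1}, {"delta_pos": [0, 0, 0], "turn": 0, "claw": 1}]' --newtons 90

```text
time: 33.92
position: [0.5295, 0.0466, 0.0046]
tool_rot: [[-0.014, 1.0, 0.001], [1.0, 0.014, -0.0], [-0.0, 0.001, -1.0]]
wrist_force: [-1.7, 0.0, 5.1]
grip_width: 0.0122
grasp_force: 88.0
```

>>> step_arm --series '[{"delta_pos": [0, 0, -0.04], "turn": 0, "claw": 1}, {"delta_pos": [0, 0, -0.08], "turn": 0, "claw": 1}, {"delta_pos": [0, 0, -0.09], "turn": 0, "claw": 1}, {"delta_pos": [0, 0, -0.09], "turn": 0, "claw": 1}, {"delta_pos": [0, 0, -0.09], "turn": 0.105, "claw": 1}, {"delta_pos": [0.0788, -0.0105, 0], "turn": 0, "claw": 1}, {"delta_pos": [0.0788, -0.0105, 0], "turn": 0, "claw": 1}, {"delta_pos": [0.0788, -0.0105, 0], "turn": 0, "claw": 1}, {"delta_pos": [0.0788, -0.0105, 0], "turn": 0, "claw": 1}, {"delta_pos": [0.0788, -0.0105, 0], "turn": 0, "claw": 1}, {"delta_pos": [0.0788, -0.0105, 0], "turn": 0, "claw": 1}, {"delta_pos": [0, 0, 0], "turn": 0, "claw": 1}]'

```text
time: 35.42
position: [0.5063, 0.2864, 0.1987]
tool_rot: [[0.036, 0.999, -0.0], [0.999, -0.036, 0.001], [0.001, -0.0, -1.0]]
wrist_force: [-0.0, -0.4, -2.3]
grip_width: 0.0126
grasp_force: 88.2
```

Run:
```python
from h import *
plan((*clip(1),.0527,-2.2))
```

```text
at [0.5063 0.2864 0.1987] psi -2.05 F [-0.  -0.4 -2.3] w 0.0126 t 35.4
  4 x [-0.0007, 0.0005, 0.073]   total [-0.0027, 0.0019, 0.292]
```

>>> step_arm --series '[{"delta_pos": [-0.003, 0.002, 0.09], "turn": 0, "claw": 1}, {"delta_pos": [0, 0, 0.087], "turn": 0, "claw": 1}, {"delta_pos": [0, 0, 0], "turn": 0, "claw": 1}, {"delta_pos": [0, 0, 0.015], "turn": 0, "claw": 1}, {"delta_pos": [0, 0, 0.015], "turn": 0, "claw": 1}, {"delta_pos": [0, 0, 0.012], "turn": 0, "claw": 1}, {"delta_pos": [0, 0, 0], "turn": 0, "claw": 1}]'

```text
time: 36.3
position: [0.5078, 0.2824, 0.0893]
tool_rot: [[0.039, 0.999, -0.0], [0.999, -0.039, -0.0], [-0.0, -0.0, -1.0]]
wrist_force: [0.4, 0.5, -0.7]
grip_width: 0.0128
grasp_force: 88.2
```

>>> step_arm --series '[{"delta_pos": [0, 0, 0.012], "turn": 0, "claw": 1}, {"delta_pos": [0, 0, 0.012], "turn": 0, "claw": 1}, {"delta_pos": [0, 0, 0], "turn": 0, "claw": 1}]'

```text
time: 36.67
position: [0.507, 0.2824, 0.0767]
tool_rot: [[0.039, 0.999, -0.002], [0.999, -0.039, -0.001], [-0.001, -0.002, -1.0]]
wrist_force: [-1.3, -0.6, -1.5]
grip_width: 0.0122
grasp_force: 88.2
```

>>> step_arm --series '[{"delta_pos": [0, 0, 0.012], "turn": 0, "claw": 1}, {"delta_pos": [0, 0, 0.012], "turn": 0, "claw": 1}, {"delta_pos": [0, 0, 0.012], "turn": 0, "claw": 1}, {"delta_pos": [0, 0, 0.012], "turn": 0, "claw": 1}, {"delta_pos": [0, 0, 0.004], "turn": 0, "claw": 1}, {"delta_pos": [0, 0, 0], "turn": 0, "claw": 1}]'

```text
time: 37.42
position: [0.5086, 0.2826, 0.0524]
tool_rot: [[0.039, 0.999, 0.001], [0.999, -0.039, 0.0], [0.0, 0.001, -1.0]]
wrist_force: [-3.4, -2.1, 9.4]
grip_width: 0.0123
grasp_force: 89.8
```

>>> step_arm --series '[{"delta_pos": [0, 0, -0.002], "turn": 0, "claw": 0.5}, {"delta_pos": [0, 0, 0], "turn": 0, "claw": 0.5}, {"delta_pos": [0, 0, 0], "turn": 0, "claw": 0.5}, {"delta_pos": [0, 0, -0.03], "turn": 0, "claw": 0.5}, {"delta_pos": [0, 0, -0.06], "turn": 0, "claw": 0.5}, {"delta_pos": [0, 0, -0.08], "turn": 0, "claw": 0.5}, {"delta_pos": [0, 0, -0.08], "turn": 0, "claw": 0.3}, {"delta_pos": [0, 0, -0.05], "turn": 0, "claw": 0.3}, {"delta_pos": [0, 0, 0], "turn": 0.14, "claw": 0.3}, {"delta_pos": [0, 0, 0], "turn": 0, "claw": 0.3}]'

```text
time: 38.67
position: [0.5081, 0.2826, 0.2036]
tool_rot: [[0.108, 0.994, 0.001], [0.994, -0.108, 0.0], [0.001, 0.001, -1.0]]
wrist_force: [-0.3, -1.0, -0.3]
grip_width: 0.0598
grasp_force: 0.0
```

Run:
```python
from h import *
plan((.6207,.0547,.2,-5.7),(.6207,.0547,.0045,-5.7))
snap('top','t7'); a=load('top0')['f'].astype(int); b=load('t7')['f'].astype(int); d=load('top0')
def yel(f): 
    m=(f[...,2]>170)&(f[...,1]>130)&(f[...,0]<110)
    n,l,st,c=cv2.connectedComponentsWithStats(m.astype(np.uint8)); return [(c[i].round(1).tolist(),int(st[i,4])) for i in range(1,n) if 8<st[i,4]<60 and 215<c[i][0]<290 and 130<c[i][1]<250]
print(yel(a)); print(yel(b))
```

```text
at [0.5081 0.2826 0.2036] psi -6.2 F [-0.3 -1.  -0.3] w 0.0598 t 38.7
  1 x turn -0.0173
  6 x [-0.0719, 0.0449, 0.0012]   total [-0.4312, 0.2693, 0.0072]
  5 x [0.0, 0.0, 0.0782]   total [0.0, 0.0, 0.391]
[([276.3, 141.6], 33), ([220.9, 145.4], 39), ([220.9, 173.0], 35), ([276.1, 178.8], 37), ([278.9, 205.6], 39), ([223.0, 207.0], 35), ([278.6, 231.7], 34), ([222.4, 233.9], 36)]
[([276.2, 141.4], 37), ([220.8, 145.3], 41), ([257.4, 193.0], 24), ([226.9, 211.8], 33), ([216.7, 238.8], 23), ([234.1, 236.5], 22), ([275.4, 241.7], 47), ([288.2, 241.5], 11), ([251.7, 246.9], 30)]
```

Run:
```python
from h import *
f=load('t7')['f']; c=cv2.resize(f[125:265,130:320],None,fx=4,fy=4,interpolation=cv2.INTER_CUBIC); cv2.imwrite('pics/t7b.png',c)
```

```text
(no output)
```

View pics/t7b.png

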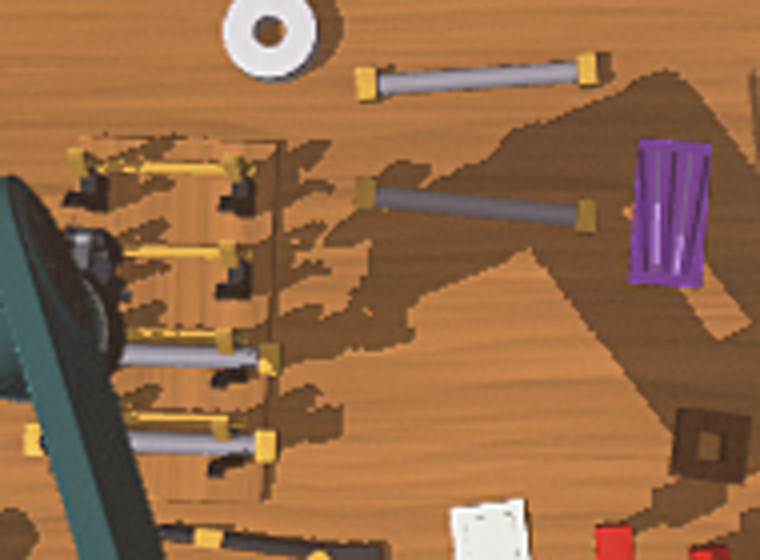

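>>> step_arm --series '[{"delta_pos": [0, 0, 0], "turn": -0.017, "claw": 0.3}, {"delta_pos": [-0.0719, 0.045, 0], "turn": 0, "claw": 0.3}, {"delta_pos": [-0.0719, 0.045, 0], "turn": 0, "claw": 0.3}, {"delta_pos": [-0.0719, 0.045, 0], "turn": 0, "claw": 0.3}, {"delta_pos": [-0.0719, 0.045, 0], "turn": 0, "claw": 0.3}, {"delta_pos": [-0.0719, 0.045, 0], "turn": 0, "claw": 0.3}, {"delta_pos": [-0.0719, 0.045, 0], "turn": 0, "claw": 0.3}, {"delta_pos": [0, 0, 0.09], "turn": 0, "claw": 0.3}, {"delta_pos": [0, 0, 0.09], "turn": 0, "claw": 0.3}, {"delta_pos": [0, 0, 0.09], "turn": 0, "claw": 0.3}, {"delta_pos": [0, 0, 0.09], "turn": 0, "claw": 0.3}, {"delta_pos": [0, 0, 0.018], "turn": 0, "claw": 0.3}]'

```text
time: 40.22
position: [0.6176, 0.0544, 0.0101]
tool_rot: [[0.099, 0.995, -0.007], [0.995, -0.099, 0.0], [-0.001, -0.007, -1.0]]
wrist_force: [-0.8, -0.0, 0.3]
grip_width: 0.0599
grasp_force: 0.0
```

>>> step_arm --series '[{"delta_pos": [0, 0, 0], "turn": 0, "claw": 0.3}, {"delta_pos": [0, 0, 0], "turn": 0, "claw": 0.3}]'

```text
time: 40.48
position: [0.6224, 0.0544, 0.0153]
tool_rot: [[0.1, 0.995, 0.003], [0.995, -0.1, -0.0], [0.0, 0.003, -1.0]]
wrist_force: [0.5, -0.5, 0.7]
grip_width: 0.0595
grasp_force: 0.0
```

Run:
```python
from h import *
plan((.6207,.0547,.0045,-5.7))
```

```text
at [0.6224 0.0544 0.0153] psi -5.73 F [ 0.5 -0.5  0.7] w 0.0595 t 40.5
  1 x [0.0003, -0.0034, 0.0215]   total [0.0003, -0.0034, 0.0215]
```

>>> step_arm --series '[{"delta_pos": [0, 0, 0.01], "turn": 0, "claw": 0.3}, {"delta_pos": [0, 0, 0.01], "turn": 0, "claw": 0.3}, {"delta_pos": [0, 0, 0], "turn": 0, "claw": 0.6}, {"delta_pos": [0, 0, 0], "turn": 0, "claw": 1}, {"delta_pos": [0, 0, 0], "turn": 0, "claw": 1}, {"delta_pos": [0, 0, 0], "turn": 0, "claw": 1}, {"delta_pos": [0, 0, 0], "turn": 0, "claw": 1}]' --newtons 90

```text
time: 41.35
position: [0.6208, 0.0544, 0.0038]
tool_rot: [[0.1, 0.995, 0.0], [0.995, -0.1, -0.0], [-0.0, 0.0, -1.0]]
wrist_force: [-1.4, 0.4, 5.6]
grip_width: 0.0125
grasp_force: 88.1
```

>>> step_arm --series '[{"delta_pos": [0, 0, -0.04], "turn": 0, "claw": 1}, {"delta_pos": [0, 0, -0.08], "turn": 0, "claw": 1}, {"delta_pos": [0, 0, -0.09], "turn": 0, "claw": 1}, {"delta_pos": [0, 0, -0.09], "turn": 0, "claw": 1}, {"delta_pos": [0, 0, -0.09], "turn": 0, "claw": 1}, {"delta_pos": [0, 0, 0], "turn": -0.122, "claw": 1}, {"delta_pos": [0, 0, 0], "turn": 0, "claw": 1}]'

```text
time: 42.22
position: [0.6205, 0.0544, 0.1984]
tool_rot: [[0.04, 0.999, -0.0], [0.999, -0.04, -0.0], [-0.0, -0.0, -1.0]]
wrist_force: [-0.7, -0.1, -1.6]
grip_width: 0.0124
grasp_force: 88.1
```

Run:
```python
from h import *
plan((*clip(2),.2,-2.2))
```

```text
at [0.6205 0.0544 0.1984] psi -2.27 F [-0.7 -0.1 -1.6] w 0.0124 t 42.2
  6 x [0.0754, -0.02, -0.0005]   total [0.4522, -0.12, -0.0032]
```

Seat height now TCP ≈ 0.0518–0.052 for this grasp.

>>> step_arm --series '[{"delta_pos": [0.0754, -0.02, 0], "turn": 0, "claw": 1}, {"delta_pos": [0.0754, -0.02, 0], "turn": 0, "claw": 1}, {"delta_pos": [0.0754, -0.02, 0], "turn": 0, "claw": 1}, {"delta_pos": [0.0754, -0.02, 0], "turn": 0, "claw": 1}, {"delta_pos": [0.0754, -0.02, 0], "turn": 0, "claw": 1}, {"delta_pos": [0.0754, -0.02, 0], "turn": 0, "claw": 1}, {"delta_pos": [0, 0, 0], "turn": 0, "claw": 1}, {"delta_pos": [0, 0, 0.09], "turn": 0, "claw": 1}, {"delta_pos": [0, 0, 0.085], "turn": 0, "claw": 1}, {"delta_pos": [0, 0, 0], "turn": 0, "claw": 1}, {"delta_pos": [0, 0, 0], "turn": 0, "claw": 1}]'

```text
time: 43.6
position: [0.5703, 0.2824, 0.1116]
tool_rot: [[0.04, 0.999, 0.0], [0.999, -0.04, -0.0], [-0.0, 0.0, -1.0]]
wrist_force: [0.9, -0.7, -2.1]
grip_width: 0.0126
grasp_force: 88.1
```

Run:
```python
from h import *
plan((*clip(2),.0522,-2.2))
```

```text
at [0.5703 0.2824 0.1116] psi -2.3 F [ 0.9 -0.7 -2.1] w 0.0126 t 43.6
  2 x [0.0002, -0.0012, 0.0594]   total [0.0004, -0.0023, 0.1188]
```

>>> step_arm --series '[{"delta_pos": [0, -0.002, 0.015], "turn": 0, "claw": 1}, {"delta_pos": [0, 0, 0.015], "turn": 0, "claw": 1}, {"delta_pos": [0, 0, 0.013], "turn": 0, "claw": 1}, {"delta_pos": [0, 0, 0.012], "turn": 0, "claw": 1}, {"delta_pos": [0, 0, 0.012], "turn": 0, "claw": 1}, {"delta_pos": [0, 0, 0], "turn": 0, "claw": 1}]'

```text
time: 44.35
position: [0.5681, 0.2826, 0.0767]
tool_rot: [[0.039, 0.999, -0.001], [0.999, -0.039, -0.001], [-0.001, -0.001, -1.0]]
wrist_force: [0.3, -0.2, -0.9]
grip_width: 0.0127
grasp_force: 88.1
```

>>> step_arm --series '[{"delta_pos": [0, 0, 0.013], "turn": 0, "claw": 1}, {"delta_pos": [0, 0, 0.013], "turn": 0, "claw": 1}, {"delta_pos": [0, 0, 0.012], "turn": 0, "claw": 1}, {"delta_pos": [0, 0, 0.01], "turn": 0, "claw": 1}, {"delta_pos": [0, 0, 0.006], "turn": 0, "claw": 1}, {"delta_pos": [0, 0, 0], "turn": 0, "claw": 1}]'

```text
time: 45.1
position: [0.5689, 0.2827, 0.0516]
tool_rot: [[0.039, 0.999, 0.001], [0.999, -0.039, -0.0], [-0.0, 0.001, -1.0]]
wrist_force: [-3.3, -2.5, 9.0]
grip_width: 0.0123
grasp_force: 89.7
```

>>> step_arm --series '[{"delta_pos": [0, 0, -0.002], "turn": 0, "claw": 0.5}, {"delta_pos": [0, 0, 0], "turn": 0, "claw": 0.5}, {"delta_pos": [0, 0, 0], "turn": 0, "claw": 0.5}, {"delta_pos": [0, 0, -0.03], "turn": 0, "claw": 0.5}, {"delta_pos": [0, 0, -0.06], "turn": 0, "claw": 0.5}, {"delta_pos": [0, 0, -0.08], "turn": 0, "claw": 0.5}, {"delta_pos": [0, 0, -0.08], "turn": 0, "claw": 0.3}, {"delta_pos": [0, 0, -0.05], "turn": 0, "claw": 0.3}, {"delta_pos": [0, 0, 0], "turn": -0.19, "claw": 0.3}, {"delta_pos": [0, 0, 0], "turn": 0, "claw": 0.3}]'

```text
time: 46.35
position: [0.5688, 0.2829, 0.2027]
tool_rot: [[-0.055, 0.998, 0.001], [0.998, 0.055, 0.0], [0.0, 0.001, -1.0]]
wrist_force: [0.1, 0.2, 0.2]
grip_width: 0.0599
grasp_force: 0.0
```

Run:
```python
from h import *
plan((.7165,.0535,.2,3.4))
snap('top','t8'); f=load('t8')['f'].astype(int); d=load('t8')
m=(f[...,2]>100)&(f[...,1]>.7*f[...,2])&(f[...,0]<.55*f[...,1])
n,l,st,c=cv2.connectedComponentsWithStats(m.astype(np.uint8))
print([(c[i].round(1).tolist(),int(st[i,4]),ray(d,*c[i],.024)[:2].round(4)) for i in range(1,n) if st[i,4]>12 and 205<c[i][0]<290 and 120<c[i][1]<200])
```

```text
at [0.5688 0.2829 0.2027] psi 3.15 F [0.1 0.2 0.2] w 0.0599 t 46.4
  1 x turn -0.0086
  7 x [-0.0679, 0.0382, 0.0008]   total [-0.4755, 0.2676, 0.0054]
[([276.7, 141.7], 35, array([ 0.7205, -0.0309])), ([221.0, 145.1], 39, array([0.712, 0.135]))]
```

>>> step_arm --series '[{"delta_pos": [-0.068, 0.0385, 0], "turn": -0.008, "claw": 0.3}, {"delta_pos": [-0.068, 0.0385, 0], "turn": 0, "claw": 0.3}, {"delta_pos": [-0.068, 0.0385, 0], "turn": 0, "claw": 0.3}, {"delta_pos": [-0.068, 0.0385, 0], "turn": 0, "claw": 0.3}, {"delta_pos": [-0.068, 0.0385, 0], "turn": 0, "claw": 0.3}, {"delta_pos": [-0.068, 0.0385, 0], "turn": 0, "claw": 0.3}, {"delta_pos": [-0.068, 0.0385, 0], "turn": 0, "claw": 0.3}, {"delta_pos": [0, 0, 0.09], "turn": 0, "claw": 0.3}, {"delta_pos": [0, 0, 0.09], "turn": 0, "claw": 0.3}, {"delta_pos": [0, 0, 0.09], "turn": 0, "claw": 0.3}, {"delta_pos": [0, 0, 0.09], "turn": 0, "claw": 0.3}, {"delta_pos": [0, 0, 0.01], "turn": 0, "claw": 0.3}]'

```text
time: 47.9
position: [0.7134, 0.0532, 0.0122]
tool_rot: [[-0.058, 0.998, -0.009], [0.998, 0.058, 0.0], [0.001, -0.009, -1.0]]
wrist_force: [-0.5, -0.7, -0.4]
grip_width: 0.0596
grasp_force: 0.0
```

>>> step_arm --series '[{"delta_pos": [0, 0, 0], "turn": 0, "claw": 0.3}, {"delta_pos": [0, 0, 0], "turn": 0, "claw": 0.3}, {"delta_pos": [0, 0, 0], "turn": 0, "claw": 0.3}]'

```text
time: 48.28
position: [0.7186, 0.0531, 0.0185]
tool_rot: [[-0.06, 0.998, 0.003], [0.998, 0.06, -0.0], [-0.0, 0.003, -1.0]]
wrist_force: [0.5, -0.4, 0.4]
grip_width: 0.0599
grasp_force: 0.0
```

Run:
```python
from h import *
plan((.717,.0535,.0042,3.3))
```

```text
at [0.7186 0.0531 0.0185] psi 3.41 F [ 0.5 -0.4  0.4] w 0.0599 t 48.3
  1 x [0.0009, -0.0032, 0.0287]   total [0.0009, -0.0032, 0.0287]
```

>>> step_arm --series '[{"delta_pos": [0, 0, 0.014], "turn": 0, "claw": 0.3}, {"delta_pos": [0, 0, 0.013], "turn": 0, "claw": 0.3}, {"delta_pos": [0, 0, 0], "turn": 0, "claw": 0.6}, {"delta_pos": [0, 0, 0], "turn": 0, "claw": 1}, {"delta_pos": [0, 0, 0], "turn": 0, "claw": 1}, {"delta_pos": [0, 0, 0], "turn": 0, "claw": 1}, {"delta_pos": [0, 0, 0], "turn": 0, "claw": 1}]' --newtons 90

```text
time: 49.15
position: [0.7174, 0.0532, 0.0032]
tool_rot: [[-0.06, 0.998, 0.0], [0.998, 0.06, -0.0], [-0.0, 0.0, -1.0]]
wrist_force: [-1.0, -0.0, 2.6]
grip_width: 0.0127
grasp_force: 88.1
```

>>> step_arm --series '[{"delta_pos": [0, 0, -0.04], "turn": 0, "claw": 1}, {"delta_pos": [0, 0, -0.08], "turn": 0, "claw": 1}, {"delta_pos": [0, 0, -0.09], "turn": 0, "claw": 1}, {"delta_pos": [0, 0, -0.09], "turn": 0, "claw": 1}, {"delta_pos": [0, 0, -0.09], "turn": 0, "claw": 1}, {"delta_pos": [0, 0, 0], "turn": 0.196, "claw": 1}, {"delta_pos": [0, 0, 0], "turn": 0, "claw": 1}]'

```text
time: 50.02
position: [0.7173, 0.0532, 0.1996]
tool_rot: [[0.037, 0.999, 0.002], [0.999, -0.037, -0.0], [-0.0, 0.002, -1.0]]
wrist_force: [0.7, -0.1, -1.9]
grip_width: 0.0128
grasp_force: 88.1
```

Run:
```python
from h import *
plan((*clip(3),.2,-2.2))
```

```text
at [0.7173 0.0532 0.1996] psi -2.15 F [ 0.7 -0.1 -1.9] w 0.0128 t 50.0
  6 x [0.0745, -0.0316, -0.0001]   total [0.4471, -0.1896, -0.0008]
```

>>> step_arm --series '[{"delta_pos": [0.0745, -0.0316, 0], "turn": 0, "claw": 1}, {"delta_pos": [0.0745, -0.0316, 0], "turn": 0, "claw": 1}, {"delta_pos": [0.0745, -0.0316, 0], "turn": 0, "claw": 1}, {"delta_pos": [0.0745, -0.0316, 0], "turn": 0, "claw": 1}, {"delta_pos": [0.0745, -0.0316, 0], "turn": 0, "claw": 1}, {"delta_pos": [0.0745, -0.0316, 0], "turn": 0, "claw": 1}, {"delta_pos": [0, 0, 0], "turn": 0, "claw": 1}, {"delta_pos": [0, 0, 0.09], "turn": 0, "claw": 1}, {"delta_pos": [0, 0, 0.085], "turn": 0, "claw": 1}, {"delta_pos": [0, 0, 0], "turn": 0, "claw": 1}, {"delta_pos": [0, 0, 0], "turn": 0, "claw": 1}]'

```text
time: 51.4
position: [0.632, 0.2798, 0.1115]
tool_rot: [[0.038, 0.999, 0.001], [0.999, -0.038, 0.0], [0.0, 0.001, -1.0]]
wrist_force: [-0.8, -0.3, -1.2]
grip_width: 0.0124
grasp_force: 88.2
```

Run:
```python
from h import *
plan((*clip(3),.0515,-2.2))
```

```text
at [0.632  0.2798 0.1115] psi -2.18 F [-0.8 -0.3 -1.2] w 0.0124 t 51.4
  2 x [0.0004, -0.0008, 0.06]   total [0.0007, -0.0017, 0.12]
```

>>> step_arm --series '[{"delta_pos": [0, -0.002, 0.015], "turn": 0, "claw": 1}, {"delta_pos": [0, 0, 0.015], "turn": 0, "claw": 1}, {"delta_pos": [0, 0, 0.013], "turn": 0, "claw": 1}, {"delta_pos": [0, 0, 0.012], "turn": 0, "claw": 1}, {"delta_pos": [0, 0, 0.012], "turn": 0, "claw": 1}, {"delta_pos": [0, 0, 0], "turn": 0, "claw": 1}]'

```text
time: 52.15
position: [0.6298, 0.2801, 0.0762]
tool_rot: [[0.038, 0.999, -0.001], [0.999, -0.038, -0.0], [-0.0, -0.001, -1.0]]
wrist_force: [-1.1, -0.2, 0.0]
grip_width: 0.013
grasp_force: 88.2
```

>>> step_arm --series '[{"delta_pos": [0, 0, 0.013], "turn": 0, "claw": 1}, {"delta_pos": [0, 0, 0.013], "turn": 0, "claw": 1}, {"delta_pos": [0, 0, 0.012], "turn": 0, "claw": 1}, {"delta_pos": [0, 0, 0.01], "turn": 0, "claw": 1}, {"delta_pos": [0, 0, 0.008], "turn": 0, "claw": 1}, {"delta_pos": [0, 0, 0], "turn": 0, "claw": 1}]'

```text
time: 52.9
position: [0.63, 0.2801, 0.0509]
tool_rot: [[0.038, 0.999, 0.0], [0.999, -0.038, -0.0], [-0.0, 0.0, -1.0]]
wrist_force: [-5.3, -2.4, 13.8]
grip_width: 0.0124
grasp_force: 90.2
```

Seated. Release, move away, and check.

>>> step_arm --series '[{"delta_pos": [0, 0, -0.004], "turn": 0, "claw": 0.5}, {"delta_pos": [0, 0, 0], "turn": 0, "claw": 0.5}, {"delta_pos": [0, 0, 0], "turn": 0, "claw": 0.5}, {"delta_pos": [0, 0, -0.03], "turn": 0, "claw": 0.5}, {"delta_pos": [0, 0, -0.06], "turn": 0, "claw": 0.5}, {"delta_pos": [0, 0, -0.08], "turn": 0, "claw": 0.5}, {"delta_pos": [0, 0, -0.08], "turn": 0, "claw": 0.5}, {"delta_pos": [0, 0, -0.08], "turn": 0, "claw": 0.5}, {"delta_pos": [-0.08, -0.04, -0.08], "turn": 0, "claw": 0.5}, {"delta_pos": [-0.08, -0.04, 0], "turn": 0, "claw": 0.5}, {"delta_pos": [-0.08, -0.04, 0], "turn": 0, "claw": 0.5}, {"delta_pos": [-0.08, -0.04, 0], "turn": 0, "claw": 0.5}]'

```text
time: 54.4
position: [0.5434, 0.1223, 0.2571]
tool_rot: [[0.038, 0.999, 0.002], [0.999, -0.038, -0.0], [-0.0, 0.002, -1.0]]
wrist_force: [-0.1, -0.7, 0.5]
grip_width: 0.0426
grasp_force: 0.0
```

>>> step_arm --series '[{"delta_pos": [-0.06, 0, 0], "turn": 0, "claw": 0.5}, {"delta_pos": [-0.06, 0, 0], "turn": 0, "claw": 0.5}, {"delta_pos": [0, 0, 0], "turn": 0, "claw": 0.5}, {"delta_pos": [0, 0, 0], "turn": 0, "claw": 0.5}]'

```text
time: 54.9
position: [0.5418, 0.0639, 0.2565]
tool_rot: [[0.039, 0.999, 0.001], [0.999, -0.039, 0.001], [0.001, 0.001, -1.0]]
wrist_force: [1.1, -0.5, -0.3]
grip_width: 0.0431
grasp_force: 0.0
```

Run:
```python
from h import *
snap('top','t9'); snap('side','s9'); plan()
a=cv2.resize(load('t9')['f'][130:290,100:410],None,fx=2.5,fy=2.5,interpolation=cv2.INTER_CUBIC)
b=cv2.resize(load('s9')['f'][110:350,120:430],None,fx=1.6,fy=1.6,interpolation=cv2.INTER_CUBIC)[:198]
c=cv2.resize(load('s9')['f'][125:225,150:430],None,fx=2.0,fy=2.0,interpolation=cv2.INTER_CUBIC)
o=np.zeros((600,775,3),np.uint8); o[:400]=a; o[400:,:560]=c; cv2.imwrite('pics/e9.png',o)
```

```text
at [0.5418 0.0643 0.2562] psi -2.15 F [ 0.4 -0.   0.4] w 0.0428 t 55.0
```

View pics/e9.png

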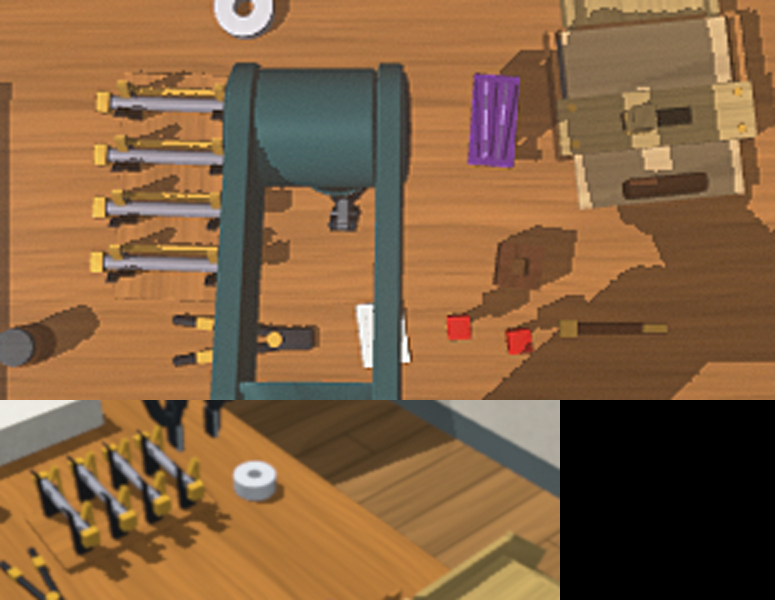

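The final picture shows all four rods under their jaws, at about (100, 100) to (100, 262). The shutter is shut, the bolt stands in the hood at (640, 118), and the other things are where they were.

```bash
python3 -c "
from cell import robot; print(robot.job_done())"
```

```text
the job is handed in; nothing more can be done
None
```

The job is handed in after about 55 s of the 208 s: the shutter is shut against its stop, the drop bolt is home with its shoulder on the hood, all four rods are seated at the bottom of their clips, and nothing else was moved.

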